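# Stack the slide bars to dry and close the hood

### The job

The rinsed slide bars must dry: on the two bars already lying on the drying tray, build the tower up by two more layers with the four loose bars, two bars to a layer, each layer square across the one below, centred over the tray, with its two bars set as far apart as the bottom two. Then slide the clear hood over the tower, fully home until its latch clicks, and let go. Leave everything else on the bench where it is.

Things in the scene. Friction and masses are not known exactly. Their poses are not given: they have to be found in the camera images.
- bar1_mid (a point): loose grooved grey bar, 110 long (its x axis) x 20 wide (its y axis) x 16 mm high, about 50 g, lying flat on the bench, grooves up; the point is the centre of the bar. The four loose bars are alike and interchangeable
- bar2_mid (a point): loose grooved grey bar, 110 long (its x axis) x 20 wide (its y axis) x 16 mm high, about 50 g, lying flat on the bench, grooves up; the point is the centre of the bar. The four loose bars are alike and interchangeable
- bar3_mid (a point): loose grooved grey bar, 110 long (its x axis) x 20 wide (its y axis) x 16 mm high, about 50 g, lying flat on the bench, grooves up; the point is the centre of the bar. The four loose bars are alike and interchangeable
- bar4_mid (a point): loose grooved grey bar, 110 long (its x axis) x 20 wide (its y axis) x 16 mm high, about 50 g, lying flat on the bench, grooves up; the point is the centre of the bar. The four loose bars are alike and interchangeable
- low1_mid (a point): one of the two bars, same size as the loose ones (110 x 20 x 16 mm), that already lie loose on the tray as the tower's bottom layer, along the tray's x axis, one about 32 mm to either side (y) of the tray's centre; the point is the centre of the bar
- low2_mid (a point): one of the two bars, same size as the loose ones (110 x 20 x 16 mm), that already lie loose on the tray as the tower's bottom layer, along the tray's x axis, one about 32 mm to either side (y) of the tray's centre; the point is the centre of the bar
- tray (a point): centre of the top face of the steel drying tray (150 x 150 mm, 12 mm above the bench), where the tower stands; x axis along the bottom bars, y axis along the rails towards the parked hood, z up. The rails (tops 6 mm above the tray's face) run along y at x = -104 and +104 mm; nothing on the base near the tray is higher than 14 mm above its face
- hood (a joint): opening of the clear hood along its rails, in m: 0 = fully home over the tray, latch caught; larger = open towards the tray's +y. Starts at 0.21 to 0.245, end stop 0.255. Slides with about 1.5 N friction; from 0.019 on a spring latch resists with up to about 14 N, snaps over at about 0.009 and then holds the hood home against its stop
- hood_handle (a point): centre of the upright fin on the middle of the hood's roof: 60 mm along the tray's x, 14 thick along y, 40 high, on the roof 94 mm above the bench; it moves with the hood, and is over the tray's centre when home. The hood is a clear roof with two side walls, open at both ends, 212 wide (x), 150 long (y), with 78 mm clear height above the tray
- oil_mid (a point): small amber glass dropper bottle, 28 mm across, 60 mm high, standing among the loose bars; bystander, the point is its centre
- forceps_mid (a point): steel forceps lying flat, 125 mm long, 7 mm high; bystander, the point is its centre
- dish_mid (a point): clear round dish with lid, 92 mm across, 18 mm high; bystander, the point is its centre
- beaker_mid (a point): glass beaker, 68 mm across, 85 mm high; bystander, the point is its centre
- jar_mid (a point): glass jar with lid, 54 mm across, 88 mm high; bystander, the point is its centre
Mind the look-alikes: they are no part of the job. What is shaped like the part that bears bar2_mid but blue or pink is not meant.

How it is judged:
On the way, in this order (a step that is already met when the one before it is completed fails the run):
1. with the hood still open, two bars lie across the bottom pair as the second layer and are let go (((x of bar1_mid in the frame of tray between 0.02 and 0.045 m and y of bar1_mid in the frame of tray between -0.016 and 0.016 m and z of bar1_mid in the frame of tray between 0.019 and 0.029 m and angle between the x axis of bar1_mid and the y axis of tray, either way round below 0.17 rad) or (x of bar2_mid in the frame of tray between 0.02 and 0.045 m and y of bar2_mid in the frame of tray between -0.016 and 0.016 m and z of bar2_mid in the frame of tray between 0.019 and 0.029 m and angle between the x axis of bar2_mid and the y axis of tray, either way round below 0.17 rad) or (x of bar3_mid in the frame of tray between 0.02 and 0.045 m and y of bar3_mid in the frame of tray between -0.016 and 0.016 m and z of bar3_mid in the frame of tray between 0.019 and 0.029 m and angle between the x axis of bar3_mid and the y axis of tray, either way round below 0.17 rad) or (x of bar4_mid in the frame of tray between 0.02 and 0.045 m and y of bar4_mid in the frame of tray between -0.016 and 0.016 m and z of bar4_mid in the frame of tray between 0.019 and 0.029 m and angle between the x axis of bar4_mid and the y axis of tray, either way round below 0.17 rad)) and ((x of bar1_mid in the frame of tray between -0.045 and -0.02 m and y of bar1_mid in the frame of tray between -0.016 and 0.016 m and z of bar1_mid in the frame of tray between 0.019 and 0.029 m and angle between the x axis of bar1_mid and the y axis of tray, either way round below 0.17 rad) or (x of bar2_mid in the frame of tray between -0.045 and -0.02 m and y of bar2_mid in the frame of tray between -0.016 and 0.016 m and z of bar2_mid in the frame of tray between 0.019 and 0.029 m and angle between the x axis of bar2_mid and the y axis of tray, either way round below 0.17 rad) or (x of bar3_mid in the frame of tray between -0.045 and -0.02 m and y of bar3_mid in the frame of tray between -0.016 and 0.016 m and z of bar3_mid in the frame of tray between 0.019 and 0.029 m and angle between the x axis of bar3_mid and the y axis of tray, either way round below 0.17 rad) or (x of bar4_mid in the frame of tray between -0.045 and -0.02 m and y of bar4_mid in the frame of tray between -0.016 and 0.016 m and z of bar4_mid in the frame of tray between 0.019 and 0.029 m and angle between the x axis of bar4_mid and the y axis of tray, either way round below 0.17 rad)) and contact force between the fingers and bar1 below 0.1 N and contact force between the fingers and bar2 below 0.1 N and contact force between the fingers and bar3 below 0.1 N and contact force between the fingers and bar4 below 0.1 N and value of joint hood above 0.15 m), for 0.2 s.
2. with the hood still open, the other two lie across those as the third layer and are let go (all of step 1 and ((y of bar1_mid in the frame of tray between 0.02 and 0.045 m and x of bar1_mid in the frame of tray between -0.016 and 0.016 m and z of bar1_mid in the frame of tray between 0.035 and 0.045 m and angle between the x axis of bar1_mid and the x axis of tray, either way round below 0.17 rad) or (y of bar2_mid in the frame of tray between 0.02 and 0.045 m and x of bar2_mid in the frame of tray between -0.016 and 0.016 m and z of bar2_mid in the frame of tray between 0.035 and 0.045 m and angle between the x axis of bar2_mid and the x axis of tray, either way round below 0.17 rad) or (y of bar3_mid in the frame of tray between 0.02 and 0.045 m and x of bar3_mid in the frame of tray between -0.016 and 0.016 m and z of bar3_mid in the frame of tray between 0.035 and 0.045 m and angle between the x axis of bar3_mid and the x axis of tray, either way round below 0.17 rad) or (y of bar4_mid in the frame of tray between 0.02 and 0.045 m and x of bar4_mid in the frame of tray between -0.016 and 0.016 m and z of bar4_mid in the frame of tray between 0.035 and 0.045 m and angle between the x axis of bar4_mid and the x axis of tray, either way round below 0.17 rad)) and ((y of bar1_mid in the frame of tray between -0.045 and -0.02 m and x of bar1_mid in the frame of tray between -0.016 and 0.016 m and z of bar1_mid in the frame of tray between 0.035 and 0.045 m and angle between the x axis of bar1_mid and the x axis of tray, either way round below 0.17 rad) or (y of bar2_mid in the frame of tray between -0.045 and -0.02 m and x of bar2_mid in the frame of tray between -0.016 and 0.016 m and z of bar2_mid in the frame of tray between 0.035 and 0.045 m and angle between the x axis of bar2_mid and the x axis of tray, either way round below 0.17 rad) or (y of bar3_mid in the frame of tray between -0.045 and -0.02 m and x of bar3_mid in the frame of tray between -0.016 and 0.016 m and z of bar3_mid in the frame of tray between 0.035 and 0.045 m and angle between the x axis of bar3_mid and the x axis of tray, either way round below 0.17 rad) or (y of bar4_mid in the frame of tray between -0.045 and -0.02 m and x of bar4_mid in the frame of tray between -0.016 and 0.016 m and z of bar4_mid in the frame of tray between 0.035 and 0.045 m and angle between the x axis of bar4_mid and the x axis of tray, either way round below 0.17 rad))), for 0.2 s.
At the end, for the whole second after the job is handed in: Three layers of two flat bars on the tray, along its x, y, x: each bar's centre 20 to 45 mm to its side of the tray's centre, within 16 mm of it lengthwise, 10 degrees of square, 5 mm of its layer's height (8, 24, 40 mm over the tray). All at rest, hood home within 4 mm behind its latch (((y of low1_mid in the frame of tray between 0.02 and 0.045 m and x of low1_mid in the frame of tray between -0.016 and 0.016 m and z of low1_mid in the frame of tray between 0.003 and 0.013 m and angle between the x axis of low1_mid and the x axis of tray, either way round below 0.17 rad) or (y of low1_mid in the frame of tray between -0.045 and -0.02 m and x of low1_mid in the frame of tray between -0.016 and 0.016 m and z of low1_mid in the frame of tray between 0.003 and 0.013 m and angle between the x axis of low1_mid and the x axis of tray, either way round below 0.17 rad)) and ((y of low2_mid in the frame of tray between 0.02 and 0.045 m and x of low2_mid in the frame of tray between -0.016 and 0.016 m and z of low2_mid in the frame of tray between 0.003 and 0.013 m and angle between the x axis of low2_mid and the x axis of tray, either way round below 0.17 rad) or (y of low2_mid in the frame of tray between -0.045 and -0.02 m and x of low2_mid in the frame of tray between -0.016 and 0.016 m and z of low2_mid in the frame of tray between 0.003 and 0.013 m and angle between the x axis of low2_mid and the x axis of tray, either way round below 0.17 rad)) and ((x of bar1_mid in the frame of tray between 0.02 and 0.045 m and y of bar1_mid in the frame of tray between -0.016 and 0.016 m and z of bar1_mid in the frame of tray between 0.019 and 0.029 m and angle between the x axis of bar1_mid and the y axis of tray, either way round below 0.17 rad) or (x of bar2_mid in the frame of tray between 0.02 and 0.045 m and y of bar2_mid in the frame of tray between -0.016 and 0.016 m and z of bar2_mid in the frame of tray between 0.019 and 0.029 m and angle between the x axis of bar2_mid and the y axis of tray, either way round below 0.17 rad) or (x of bar3_mid in the frame of tray between 0.02 and 0.045 m and y of bar3_mid in the frame of tray between -0.016 and 0.016 m and z of bar3_mid in the frame of tray between 0.019 and 0.029 m and angle between the x axis of bar3_mid and the y axis of tray, either way round below 0.17 rad) or (x of bar4_mid in the frame of tray between 0.02 and 0.045 m and y of bar4_mid in the frame of tray between -0.016 and 0.016 m and z of bar4_mid in the frame of tray between 0.019 and 0.029 m and angle between the x axis of bar4_mid and the y axis of tray, either way round below 0.17 rad)) and ((x of bar1_mid in the frame of tray between -0.045 and -0.02 m and y of bar1_mid in the frame of tray between -0.016 and 0.016 m and z of bar1_mid in the frame of tray between 0.019 and 0.029 m and angle between the x axis of bar1_mid and the y axis of tray, either way round below 0.17 rad) or (x of bar2_mid in the frame of tray between -0.045 and -0.02 m and y of bar2_mid in the frame of tray between -0.016 and 0.016 m and z of bar2_mid in the frame of tray between 0.019 and 0.029 m and angle between the x axis of bar2_mid and the y axis of tray, either way round below 0.17 rad) or (x of bar3_mid in the frame of tray between -0.045 and -0.02 m and y of bar3_mid in the frame of tray between -0.016 and 0.016 m and z of bar3_mid in the frame of tray between 0.019 and 0.029 m and angle between the x axis of bar3_mid and the y axis of tray, either way round below 0.17 rad) or (x of bar4_mid in the frame of tray between -0.045 and -0.02 m and y of bar4_mid in the frame of tray between -0.016 and 0.016 m and z of bar4_mid in the frame of tray between 0.019 and 0.029 m and angle between the x axis of bar4_mid and the y axis of tray, either way round below 0.17 rad)) and ((y of bar1_mid in the frame of tray between 0.02 and 0.045 m and x of bar1_mid in the frame of tray between -0.016 and 0.016 m and z of bar1_mid in the frame of tray between 0.035 and 0.045 m and angle between the x axis of bar1_mid and the x axis of tray, either way round below 0.17 rad) or (y of bar2_mid in the frame of tray between 0.02 and 0.045 m and x of bar2_mid in the frame of tray between -0.016 and 0.016 m and z of bar2_mid in the frame of tray between 0.035 and 0.045 m and angle between the x axis of bar2_mid and the x axis of tray, either way round below 0.17 rad) or (y of bar3_mid in the frame of tray between 0.02 and 0.045 m and x of bar3_mid in the frame of tray between -0.016 and 0.016 m and z of bar3_mid in the frame of tray between 0.035 and 0.045 m and angle between the x axis of bar3_mid and the x axis of tray, either way round below 0.17 rad) or (y of bar4_mid in the frame of tray between 0.02 and 0.045 m and x of bar4_mid in the frame of tray between -0.016 and 0.016 m and z of bar4_mid in the frame of tray between 0.035 and 0.045 m and angle between the x axis of bar4_mid and the x axis of tray, either way round below 0.17 rad)) and ((y of bar1_mid in the frame of tray between -0.045 and -0.02 m and x of bar1_mid in the frame of tray between -0.016 and 0.016 m and z of bar1_mid in the frame of tray between 0.035 and 0.045 m and angle between the x axis of bar1_mid and the x axis of tray, either way round below 0.17 rad) or (y of bar2_mid in the frame of tray between -0.045 and -0.02 m and x of bar2_mid in the frame of tray between -0.016 and 0.016 m and z of bar2_mid in the frame of tray between 0.035 and 0.045 m and angle between the x axis of bar2_mid and the x axis of tray, either way round below 0.17 rad) or (y of bar3_mid in the frame of tray between -0.045 and -0.02 m and x of bar3_mid in the frame of tray between -0.016 and 0.016 m and z of bar3_mid in the frame of tray between 0.035 and 0.045 m and angle between the x axis of bar3_mid and the x axis of tray, either way round below 0.17 rad) or (y of bar4_mid in the frame of tray between -0.045 and -0.02 m and x of bar4_mid in the frame of tray between -0.016 and 0.016 m and z of bar4_mid in the frame of tray between 0.035 and 0.045 m and angle between the x axis of bar4_mid and the x axis of tray, either way round below 0.17 rad)) and linear speed of each of bar1, bar2, bar3, bar4, low1, low2 below 0.02 m/s and value of joint hood below 0.004 m); the robot touches nothing.
It fails at once if a bystander (bottle, forceps, dish, beaker, jar) is moved by more than 40 mm or tipped over (distance of any of oil_mid, forceps_mid, dish_mid, beaker_mid, jar_mid from where it was at the start of the episode above 0.04 m or angle between any of oil_mid, forceps_mid, dish_mid, beaker_mid, jar_mid's own z axis and vertical above 0.5 rad).
It also fails if it takes over 72 s, if anything falls off the work surface, if the arm or the gripper's body presses on something with over 40 N, if the wrist force passes 120 N, or if a joint passes its speed limit or range.

### The arm

A 7-joint arm with a two-finger parallel gripper is mounted at the origin on the work surface. World frame = base frame: x ahead of the robot, y to its left, z up, the work surface at z = 0. Lengths are in m, angles in rad, forces in N, time in s.
With the tool pointing down it reaches from about 0.4 to 0.875 m from the base axis. Payload 6.5 kg.
Tool frame: the origin (TCP) lies on the centre line of the jaws, within the pads' length; the fingertips stand 14 mm ahead of it and the grasp point (between the pads) lies 5 mm behind it; y points along the fingers, z is the direction in which the jaws open and shut, and the axes are right-handed (so a half turn about y gives the same grasp; the last joint's range is limited). The gripper opens to 85 mm and grips with 20 to 120 N. Pads are 22 mm wide; open, the fingers measure 114 mm over their backs; the gripper's body (76 mm by 85 mm) begins 54 mm behind the grasp point. The pads swing forward as they close: fully open they stand 13 mm farther back than shut.
Start: joints at [-1.246, 0.536, -0.004, 1.538, 0.003, 1.067, -0.071], TCP at [0.248, 0.601, 0.245] pointing down, gripper open.
Joint ranges: [-2.7, 2.7], [-0.37, 2.16], [-1.27, 1.26], [0.24, 2.4], [-1.31, 4.45], [0.19, 1.91], [-2.76, 2.76]. Speed limits (rad/s): [2.39, 2.39, 3.14, 3.14, 3.14, 3.14, 3.14].

### API

Orientations are given as a unit quaternion [x, y, z, w].
In Python, from workcell import robot, camera, silhouettes, place_of gives the robot as it stands.
- The arm moves only by the tool carry_out, never from a script. Its arguments are lists of equal length, an entry for each row: "travel": the shift along the tool's x, y, z in cm, a list of three; "rotation": the turn, a rotation vector about the tool's x, y, z in degrees, a list of three; "jaw": the finger opening in cm, from 0 to 8.54. A call has 1 to 12 rows; each row is the pose to reach, as a shift and turn from the pose measured when the call began, along the tool's axes at that moment; what a row does not reach only later rows make up. A row lasts 1/12 s, in which the tool goes at most 41.7 mm and 7.16 degrees, less where a joint would pass 70% of its speed; a pose out of reach is approached as far as the arm can. A call with a gripper value outside its range is refused whole. The fingers move at their own pace and stop on an object; "force" is the grip in N (left out, the last holds). Time passes only in rows, so rows that repeat a pose let the fingers close. It gives the time, the measured TCP pose, the force and the opening at its end, in the units of the state.
- robot.get_state(): the state, without advancing time (a new reading comes with each control period).
- camera(name): name is "scene" or "top"; returns a dict with "pixels" (420x560x3 uint8, blue, green, red), "intrinsics" (3x3 intrinsics, pixels), "dist_coeffs" ([k1, k2, p1, p2, k3] as OpenCV has them; the pictures are not rectified), "world_from_camera" (4x4, takes a point from camera to world coordinates). Camera axes: x right, y down, z forward; pixel columns grow to the right and rows downward; lengths in m; the calibration is good to about 2 mm. A picture is of the moment at which its call begins. There is no depth.
- robot.close_job(): hands the job in, once; it reports no verdict.
Trained networks look in a picture, given as the dict that the camera call returned (one of the last four; its "shot" number tells which), for a name from the list of things; names that differ only in an ending like _2 or _b are one class to them, and where a whole thing is asked for, a point or a joint stands for the part that bears it (a point fixed in the world has none). Each returns a list of dicts, best first, with "conf" (0 to 1); they miss things now and then, are a little off and sometimes report something else, mostly with a low value. They report only what shows in the picture. A call takes as long as a camera call. They do not tell look-alikes from the thing itself.
- silhouettes(thing, picture): "region" (420x560 bool, what is visible of it) and "extent" ([left, top, right, bottom] in pixels, round what is visible of it).
- place_of(thing, picture): "position" ([column, row] in pixels: a listed point, or the origin of a listed thing).
The state is a dict: "t": time; "q": joint angles; "joint_velocities": joint speeds; "effort": joint torques, N m; "tcp_pos": TCP position; "tool_rot": TCP orientation; "force": force on the tool from outside, world axes, zero at the start; "ft_torque": the same for the moment, N m; "width": finger opening in m.
Only numpy, scipy, OpenCV 4.12 (cv2) and the standard library are available. Lean on these libraries where they do the work, as an engineer would, in place of code of your own. Each camera call takes 0.05 s, during which the arm holds its last target.

## Working session

There is one attempt and no reset: what is moved stays moved. The work goes in short steps, Python scripts to look and compute and a tool call to move; the robot and the scene stay as the last step left them, time stands still between calls to the robot, and variables do not carry over. Pictures are saved under pics/ and viewed, and the job is handed in when it is done.

Besides the shell and the picture viewer there is one more tool, called as name(argument=value, ...), one argument or row to a line, values as JSON. carry_out: Moves the arm, as the interface text tells. Its arguments: {"type":"object","properties":{"travel":{"type":"array"},"rotation":{"type":"array"},"jaw":{"type":"array"},"force":{"type":"number"}},"required":["travel","rotation","jaw"]}

```bash
ls; mkdir -p pics; python3 - <<'E'
from workcell import robot,camera
import cv2
print(robot.get_state())
for n in("scene","top"):
    p=camera(n); cv2.imwrite(f"pics/{n}0.png",p["pixels"]); print(n,p["intrinsics"].tolist(),p["dist_coeffs"],p["world_from_camera"].tolist() if hasattr(p["world_from_camera"],'tolist') else p["world_from_camera"])
E
```

```text
pics
{'t': 0.0, 'q': array([-1.24620218,  0.53716394, -0.00442484,  1.53887092,  0.00259755,
        1.06731212, -0.07121133]), 'joint_velocities': array([-0.00103669,  0.00036404, -0.00130333,  0.00110948, -0.00133269,
        0.00051249,  0.00118575]), 'effort': array([-2.56457533e-04, -5.83402741e+01,  1.04866985e+00, -2.59102643e+01,
        1.23923033e-02,  9.62497259e-03,  5.18609147e-05]), 'tcp_pos': array([0.24738974, 0.60041979, 0.24441551]), 'tool_rot': array([ 0.69426785, -0.13734599,  0.13719905, -0.69304015]), 'force': array([-0.56039718, -0.60612517, -0.63347073]), 'ft_torque': array([-0.04481546, -0.0279943 ,  0.01175153]), 'width': 0.0853433941850838}
scene [[445.2609314912801, 0.0, 282.3699146836716], [0.0, 445.2609314912801, 213.9735289870461], [0.0, 0.0, 1.0]] [-0.06631452  0.          0.          0.          0.        ] [[0.6871802013249857, 0.563246977276404, -0.4588422533899269, 0.9770568122570699], [0.7263190939021428, -0.5462277359679553, 0.4172479290451805, -0.5161967446944086], [-0.01561873042607727, -0.6199904056098896, -0.7844539197502692, 0.8130861897897016], [0.0, 0.0, 0.0, 1.0]]
top [[407.6047815245646, 0.0, 284.50176521406223], [0.0, 407.6047815245646, 210.27683815548505], [0.0, 0.0, 1.0]] [-0.09982171  0.          0.          0.          0.        ] [[-0.013232950596958178, -0.9921307484742788, 0.12450488725494183, 0.4697393627987215], [-0.9995197821394397, 0.00963563121572673, -0.0294509715120195, -0.11859034408529524], [0.028019531231370316, -0.12483482103540591, -0.9917818174006985, 0.959885384048787], [0.0, 0.0, 0.0, 1.0]]
```

View pics/scene0.png

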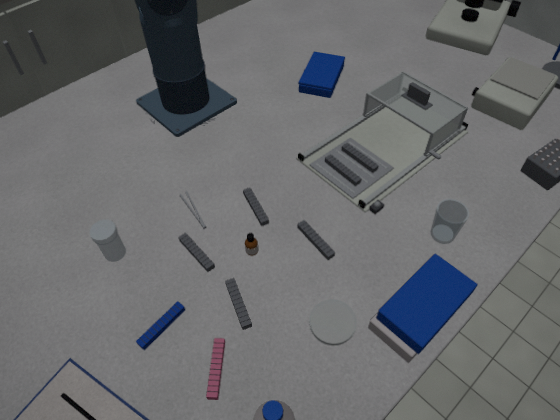

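View pics/top0.png

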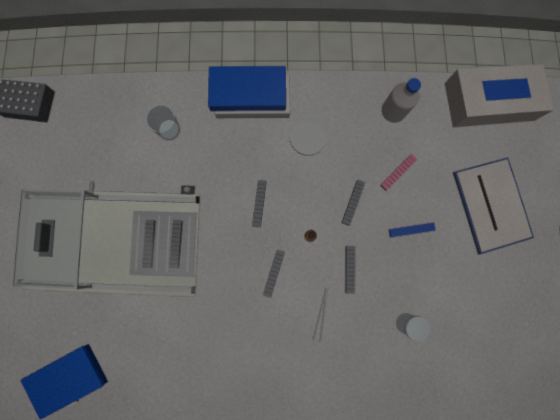

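```bash
cat > h.py <<'E'
from workcell import robot,camera,silhouettes,place_of
import cv2, numpy as np
from scipy.optimize import minimize
from scipy.spatial.transform import Rotation as R
def proj(P,c):
    T=np.linalg.inv(np.array(c["world_from_camera"]))
    rv,_=cv2.Rodrigues(T[:3,:3])
    return cv2.projectPoints(np.asarray(P,float).reshape(-1,1,3),rv,T[:3,3],np.array(c["intrinsics"]),np.array(c["dist_coeffs"]))[0].reshape(-1,2)
def unproj(uv,z,c):
    W=np.array(c["world_from_camera"]);out=[]
    n=cv2.undistortPoints(np.asarray(uv,float).reshape(-1,1,2),np.array(c["intrinsics"]),np.array(c["dist_coeffs"])).reshape(-1,2)
    d=np.c_[n,np.ones(len(n))]@W[:3,:3].T
    s=(z-W[2,3])/d[:,2]
    return W[:3,3]+d*s[:,None]
def box(x,y,yaw,zc,L=.11,Wd=.02,H=.016):
    g=np.array([[a,b,c] for a in(-L/2,L/2) for b in(-Wd/2,Wd/2) for c in(-H/2,H/2)])
    c,s=np.cos(yaw),np.sin(yaw)
    return g@np.array([[c,s,0],[-s,c,0],[0,0,1]])+[x,y,zc]
def mask(P,c,S=4):
    m=np.zeros((420*S,560*S),np.uint8)
    h=cv2.convexHull(((proj(P,c)+.5)*S).astype(np.float32)).reshape(-1,2)
    cv2.fillPoly(m,[np.round(h*16).astype(np.int32)],255,shift=4)
    return cv2.resize(m,(560,420),interpolation=cv2.INTER_AREA)/255.
def fit(regs,x,y,yaw,zc,**k):
    # regs: list of (cam,region)
    def f(p):
        e=0
        for c,r in regs:
            m=mask(box(p[0],p[1],p[2],zc,**k),c); e+=np.abs(m-r).sum()/max(r.sum(),1)
        return e
    best=min((minimize(f,[x,y,yaw],method='Nelder-Mead',options=dict(initial_simplex=[[x,y,yaw],[x+.008,y,yaw],[x,y+.008,yaw],[x,y,yaw+.15]],xatol=2e-4,fatol=1e-3)),),key=lambda r:r.fun)
    return best.x,best.fun
def init(r,z,c):
    v,u=np.nonzero(r); P=unproj(np.c_[u,v],z,c)[:,:2]; m=P.mean(0); w,V=np.linalg.eigh(np.cov((P-m).T)); a=V[:,1]
    return m[0],m[1],np.arctan2(a[1],a[0])
E
python3 - <<'E'
from h import *
cs={n:camera(n) for n in("top","scene")}
sil={n:silhouettes("bar1_mid",cs[n]) for n in cs}
for n in cs:
  for s in sil[n]:
    c=cs[n]; col=c["pixels"][s["region"]].mean(0).round()
    print(n,round(s["conf"],2),np.round(s["extent"]),s["region"].sum(),col,np.round(init(s["region"],.012,c),3))
for t in["low1_mid","tray","hood_handle","hood","oil_mid","forceps_mid","dish_mid","beaker_mid","jar_mid"]:
  for n in cs:
    for s in place_of(t,cs[n])[:3]:
      z={"low1_mid":.02,"tray":.012,"hood_handle":.114,"hood":.05,"oil_mid":.03,"forceps_mid":.0035,"dish_mid":.009,"beaker_mid":.042,"jar_mid":.044}[t]
      print(t,n,round(s["conf"],2),np.round(s["position"],1),np.round(unproj([s["position"]],z,cs[n])[0],4))
E
```

```text
top 0.66 [254. 180. 265. 226.] 382 [78. 76. 76.] [ 0.607 -0.087  3.012]
top 0.6 [266. 248. 287. 296.] 404 [81. 79. 79.] [ 0.444 -0.12   2.814]
scene 0.75 [246. 187. 268. 223.] 363 [67. 63. 62.] [ 0.447 -0.118  2.832]
low1_mid top 0.96 [177.6 244.1] [0.5117 0.1007 0.02  ]
low1_mid scene 0.86 [343.3 170.2] [0.5178 0.1076 0.02  ]
tray top 0.65 [349.7 265.7] [ 0.4574 -0.2967  0.012 ]
tray top 0.63 [161.2 243.4] [0.5139 0.141  0.012 ]
tray scene 0.55 [349.3 163.4] [0.5079 0.1425 0.012 ]
hood_handle top 0.85 [ 42.7 234. ] [0.5302 0.3704 0.114 ]
hood_handle scene 0.76 [416.8  94.6] [0.5249 0.3696 0.114 ]Traceback (most recent call last):
  File "<stdin>", line 10, in <module>
ValueError: it knows: bar1_mid, bar2_mid, bar3_mid, bar4_mid, beaker_mid, dish_mid, forceps_mid, hood_handle, jar_mid, low1_mid, low2_mid, oil_mid, tray
```

```bash
cat >> h.py <<'E'
def darkreg(c,uv,ratio=.75,rad=45):
    g=c["pixels"].astype(float).mean(2); u,v=map(int,uv)
    w=g[v-rad:v+rad,u-rad:u+rad]; bg=np.median(w)
    m=np.zeros(g.shape,np.uint8); m[v-rad:v+rad,u-rad:u+rad]=(w<bg*ratio)
    m=cv2.morphologyEx(m,cv2.MORPH_CLOSE,np.ones((3,3)))
    n,l,st,ce=cv2.connectedComponentsWithStats(m)
    k=min(range(1,n),key=lambda i:np.hypot(*(ce[i]-uv)) if st[i,4]>100 else 1e9)
    return l==k
def bars(uvs):
    cs={n:camera(n) for n in("top","scene")}
    for uv in uvs:
        rt=darkreg(cs["top"],uv); i=init(rt,.012,cs["top"])
        us=proj([[i[0],i[1],.008]],cs["scene"])[0]
        rs=darkreg(cs["scene"],us); i2=init(rs,.012,cs["scene"])
        for nm,rg in(("both",[(cs["top"],rt),(cs["scene"],rs)]),("top",[(cs["top"],rt)]),("scene",[(cs["scene"],rs)])):
            x,f=fit(rg,*i,.008); print(uv,nm,np.round(x,4),round(f,2),rt.sum(),rs.sum())
E
python3 - <<'E'
from h import *
bars([(260,203),(353,202),(274,273),(350,269)])
E
```

```text
(260, 203) both [ 0.6069 -0.0859  3.0015] 0.22 409 508
(260, 203) top [ 0.6068 -0.0866  3.0035] 0.09 409 508
(260, 203) scene [ 0.6065 -0.0843  2.9978] 0.08 409 508
(353, 202) both [ 0.6075 -0.3081  2.7687] 0.21 403 569
(353, 202) top [ 0.6069 -0.3086  2.7542] 0.11 403 569
(353, 202) scene [ 0.6085 -0.3078  2.7638] 0.06 403 569
(274, 273) both [ 0.4437 -0.1183  2.8186] 0.28 388 392
(274, 273) top [ 0.4438 -0.119   2.8283] 0.13 388 392
(274, 273) scene [ 0.4434 -0.1168  2.8221] 0.08 388 392
(350, 269) both [ 0.4502 -0.2957  3.1033] 0.18 461 479
(350, 269) top [ 0.4497 -0.2965  3.1126] 0.04 461 479
(350, 269) scene [ 0.4509 -0.2949  3.0994] 0.08 461 479
```

```bash
python3 - <<'E'
from h import *
cs={n:camera(n) for n in("top","scene")}
a=cs["top"]["pixels"][170:320,10:310]; cv2.imwrite("pics/t1.png",cv2.convertScaleAbs(cv2.resize(a,None,fx=2.6,fy=2.6,interpolation=cv2.INTER_CUBIC),alpha=1.6))
a=cs["scene"]["pixels"][70:215,285:475]; cv2.imwrite("pics/s1.png",cv2.convertScaleAbs(cv2.resize(a,None,fx=4,fy=4,interpolation=cv2.INTER_CUBIC),alpha=1.6))
E
```

```text
(no output)
```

View pics/t1.png

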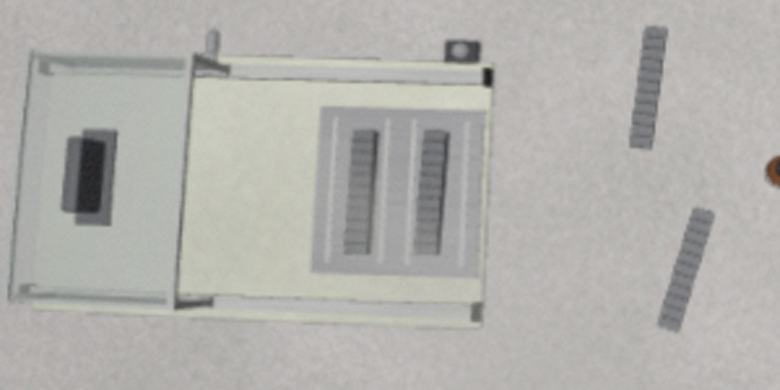

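View pics/s1.png

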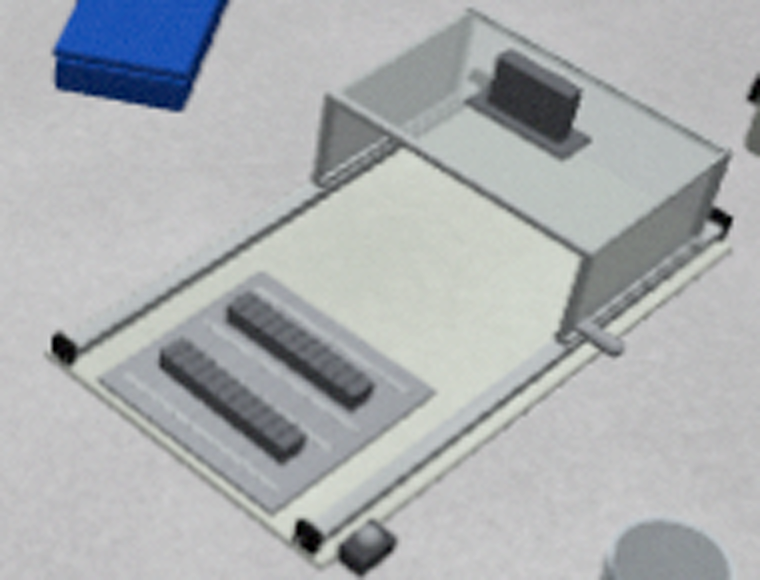

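```bash
python3 - <<'E'
from h import *
cs={n:camera(n) for n in("top","scene")}
q={"top":[(132.3,211.2),(197.7,212.3),(194.6,276.9),(129.2,274.2)],"scene":[(351.3,137.8),(393.5,168),(353.3,197.5),(310,165.5)]}
for n in q:
    P=unproj(q[n],.012,cs[n])[:,:2]; print(n,P.round(4).tolist(),P.mean(0).round(4),np.linalg.norm(P-np.roll(P,-1,0),axis=1).round(3),[round(float(np.degrees(np.arctan2(*(P[(i+1)%4]-P[i])[::-1]))),2) for i in range(4)])
# low bars
uv={"top":[(10+361/2.6,170+191/2.6),(10+431/2.6,170+191/2.6)],"scene":[(285+300/4,70+350/4),(285+232/4,70+400/4)]}
for i in range(2):
    rg=[(cs[n],darkreg(cs[n],uv[n][i],.8,30)) for n in cs]
    ini=init(rg[0][1],.024,cs["top"])
    for nm,r in(("both",rg),("top",rg[:1]),("scene",rg[1:])): print("low",i,nm,*[np.round(z,4) for z in fit(r,*ini,.02)],[x[1].sum() for x in r])
# handle
hu={"top":(10+90/2.6,170+175/2.6),"scene":(285+536/4,70+95/4)}
print([ (n,unproj([hu[n]],.134 if n=='x' else .114,cs[n]).round(4)) for n in cs])
E
```

```text
top [[0.59, 0.2115], [0.5859, 0.0565], [0.4363, 0.0622], [0.4431, 0.2149]] [0.5138 0.1363] [0.155 0.15  0.153 0.147] [-91.51, 177.82, 87.44, -1.29]
scene [[0.4487, 0.2183], [0.5954, 0.2097], [0.589, 0.0641], [0.4442, 0.0662]] [0.5193 0.1396] [0.147 0.146 0.145 0.152] [-3.35, -92.52, 179.17, 88.29]
low 0 both [0.5162 0.1688 3.087 ] 0.5928 [np.int64(355), np.int64(415)]
low 0 top [0.5143 0.1682 3.0951] 0.4679 [np.int64(355)]
low 0 scene [0.5149 0.17   3.0845] 0.0709 [np.int64(415)]
low 1 both [0.5147 0.1055 3.075 ] 0.3357 [np.int64(427), np.int64(418)]
low 1 top [0.5181 0.1047 3.0787] 0.2181 [np.int64(427)]
low 1 scene [0.5142 0.1067 3.0588] 0.0834 [np.int64(418)]
[('top', array([[0.5231, 0.3657, 0.114 ]])), ('scene', array([[0.5267, 0.3767, 0.114 ]]))]
```

```bash
cat >> h.py <<'E'
TR=np.array([.5155,.1372]); TY=np.radians(-2.3)
AZ0=None
def Rt(jawyaw):
    z=np.array([np.cos(jawyaw),np.sin(jawyaw),0]); y=np.array([0,0,-1.]); return np.c_[np.cross(y,z),y,z]
def plan(pts,jawyaw=None,near=False):
    """pts: list of world TCP xyz; jawyaw rad. prints travel (cm) & rotation (deg)"""
    s=robot.get_state(); R0=R.from_quat(s["tool_rot"]).as_matrix(); p0=s["tcp_pos"]
    print("t",round(s["t"],2),"tcp",np.round(p0,4),"F",np.round(s["force"],1),"w",round(s["width"],4),"q",np.round(s["q"],2),"jawyaw",round(float(np.degrees(np.arctan2(R0[1,2],R0[0,2]))),1))
    for p in pts:
        print("travel",np.round(R0.T@(np.array(p)-p0)*100,1).tolist())
    if jawyaw is not None:
        for k in(0,np.pi):
            rv=np.degrees(R.from_matrix(R0.T@Rt(jawyaw+k)).as_rotvec())
            az=np.arctan2(pts[-1][1],pts[-1][0]); az0=np.arctan2(.6,.247)
            d=(jawyaw+k-az)-(YAW0-az0); d=np.degrees((d+np.pi)%(2*np.pi)-np.pi)
            print("rot",np.round(rv,1).tolist(),"q7 delta approx",round(float(d),0))
_R=R.from_quat([0.69426785,-0.13734599,0.13719905,-0.69304015]).as_matrix(); YAW0=np.arctan2(_R[1,2],_R[0,2])
E
python3 - <<'E'
from h import *
print(_R.round(3))
plan([(.607,-.086,.2),(.607,-.086,.12),(.607,-.086,.02)],3.002+np.pi/2)
E
```

```text
Traceback (most recent call last):
NameError: name '_R' is not defined. Did you mean: 'R'?
```

```bash
python3 - <<'E'
from h import *
import h
print(h._R.round(3))
plan([(.607,-.086,.2),(.607,-.086,.12),(.607,-.086,.02)],3.002+np.pi/2)
E
```

```text
[[ 0.925 -0.001  0.381]
 [-0.381 -0.002  0.925]
 [ 0.    -1.    -0.002]]
t 0.9 tcp [0.2476 0.601  0.2453] F [0.4 0.4 0.5] w 0.085 q [-1.25  0.54 -0.    1.54  0.    1.07 -0.07] jawyaw 67.6
travel [59.4, 4.5, -49.8]
travel [59.4, 12.5, -49.8]
travel [59.4, 22.5, -49.8]
rot [-0.0, 165.6, -0.0] q7 delta approx -90.0
rot [-0.0, -14.4, 0.0] q7 delta approx 90.0
```

carry_out(
  travel=[
    [59.4,9,-49.8],
    [59.4,9,-49.8],
    [59.4,9,-49.8],
    [59.4,9,-49.8],
    [59.4,9,-49.8],
    [59.4,9,-49.8],
    [59.4,9,-49.8],
    [59.4,9,-49.8],
    [59.4,9,-49.8],
    [59.4,9,-49.8],
    [59.4,9,-49.8],
    [59.4,9,-49.8],
  ],
  rotation=[
    [0,-14.4,0],
    [0,-14.4,0],
    [0,-14.4,0],
    [0,-14.4,0],
    [0,-14.4,0],
    [0,-14.4,0],
    [0,-14.4,0],
    [0,-14.4,0],
    [0,-14.4,0],
    [0,-14.4,0],
    [0,-14.4,0],
    [0,-14.4,0],
  ],
  jaw=[4.5,4.5,4.5,4.5,4.5,4.5,4.5,4.5,4.5,4.5,4.5,4.5],
  force=30,
)

```text
t: 1.9
tcp_pos: [0.4788, 0.1592, 0.1878]
tool_rot: [-0.705, 0.049, -0.049, 0.706]
force: [1.1, 0.3, 1.0]
width: 0.0451
```

```bash
python3 - <<'E'
from h import *
plan([(.607,-.086,.1),(.607,-.086,.05),(.607,-.086,.022)],3.002+np.pi/2)
E
```

```text
t 1.9 tcp [0.4788 0.1592 0.1878] F [1.1 0.3 1. ] w 0.0451 q [-0.47  0.37  0.07  1.97 -0.03  0.8   1.05] jawyaw 82.0
travel [16.1, 8.8, -22.5]
travel [16.1, 13.8, -22.5]
travel [16.1, 16.6, -22.5]
rot [0.1, -180.0, 0.0] q7 delta approx -90.0
rot [-0.0, 0.0, 0.0] q7 delta approx 90.0
```

carry_out(
  travel=[
    [16.1,6,-22.5],
    [16.1,6,-22.5],
    [16.1,7,-22.5],
    [16.1,7,-22.5],
    [16.1,7,-22.5],
    [16.1,8.8,-22.5],
    [16.1,8.8,-22.5],
    [16.1,8.8,-22.5],
    [16.1,11,-22.5],
    [16.1,13,-22.5],
    [16.1,13.8,-22.5],
    [16.1,13.8,-22.5],
  ],
  rotation=[
    [0,0,0],
    [0,0,0],
    [0,0,0],
    [0,0,0],
    [0,0,0],
    [0,0,0],
    [0,0,0],
    [0,0,0],
    [0,0,0],
    [0,0,0],
    [0,0,0],
    [0,0,0],
  ],
  jaw=[4.5,4.5,4.5,4.5,4.5,4.5,4.5,4.5,4.5,4.5,4.5,4.5],
)

```text
t: 2.9
tcp_pos: [0.6054, -0.0854, 0.0479]
tool_rot: [-0.705, 0.05, -0.048, 0.706]
force: [-0.4, 0.3, 0.5]
width: 0.045
```

```bash
python3 - <<'E'
from h import *
plan([(.607,-.086,.05),(.607,-.086,.035),(.607,-.086,.022)],3.002+np.pi/2)
c=camera("scene");u=proj([[.607,-.086,.05]],c)[0].astype(int);print(u)
a=c["pixels"][max(0,u[1]-100):u[1]+60,u[0]-100:u[0]+100]; cv2.imwrite("pics/s2.png",cv2.convertScaleAbs(cv2.resize(a,None,fx=3.5,fy=3.5,interpolation=cv2.INTER_CUBIC),alpha=1.8))
E
```

```text
t 2.9 tcp [ 0.6054 -0.0854  0.0479] F [-0.4  0.3  0.5] w 0.045 q [ 0.    0.74  0.09  1.75 -0.1   0.66  1.58] jawyaw 82.0
travel [0.2, -0.2, -0.0]
travel [0.2, 1.3, -0.0]
travel [0.2, 2.6, -0.0]
rot [-0.3, -180.0, 0.0] q7 delta approx -90.0
rot [-0.0, 0.0, -0.2] q7 delta approx 90.0
[315 227]
```

View pics/s2.png

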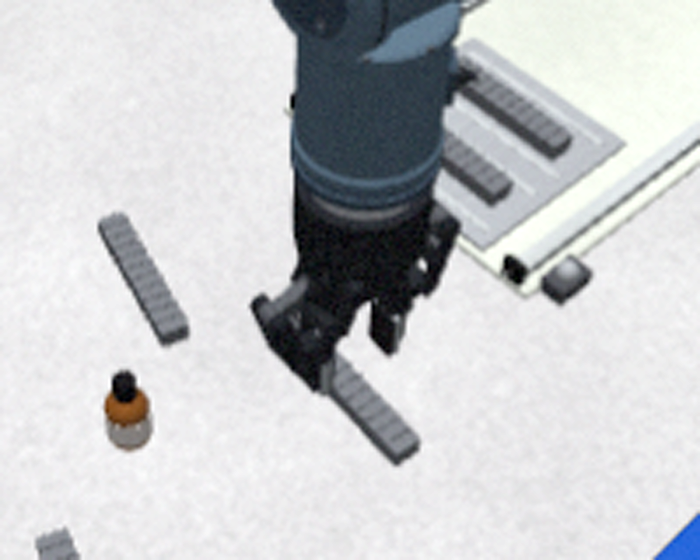

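carry_out(
  travel=[
    [0.2,1.3,0],
    [0.2,2.2,0],
    [0.2,2.7,0],
    [0.2,2.7,0],
  ],
  rotation=[
    [0,0,0],
    [0,0,0],
    [0,0,0],
    [0,0,0],
  ],
  jaw=[4.5,4.5,4.5,4.5],
)

```text
t: 3.28
tcp_pos: [0.6076, -0.0856, 0.0212]
tool_rot: [-0.705, 0.05, -0.048, 0.706]
force: [-0.6, -0.8, 0.1]
width: 0.0452
```

carry_out(
  travel=[
    [0,0,0],
    [0,0,0],
    [0,0,0],
    [0,0,0],
    [0,0,0],
    [0,0,0],
  ],
  rotation=[
    [0,0,0],
    [0,0,0],
    [0,0,0],
    [0,0,0],
    [0,0,0],
    [0,0,0],
  ],
  jaw=[1,1,1,1,1,1],
  force=30,
)

```text
t: 3.78
tcp_pos: [0.6078, -0.0856, 0.0215]
tool_rot: [-0.705, 0.05, -0.048, 0.706]
force: [-0.1, 0.2, 2.0]
width: 0.0187
```

```bash
python3 - <<'E'
from h import *
plan([(.6078,-.0856,.12),(.5475,.1359,.12),(.5475,.1359,.0505)],TY)
E
```

```text
t 3.78 tcp [ 0.6078 -0.0856  0.0215] F [-0.1  0.2  2. ] w 0.0187 q [ 0.01  0.78  0.08  1.75 -0.1   0.62  1.58] jawyaw 82.1
travel [-0.0, -9.8, 0.0]
travel [-9.1, -9.8, 21.1]
travel [-9.0, -2.9, 21.1]
rot [0.1, 84.4, -0.1] q7 delta approx -16.0
rot [-0.1, -95.6, -0.1] q7 delta approx 164.0
```

carry_out(
  travel=[
    [0,-4,0],
    [0,-8,0],
    [-2,-9.8,4],
    [-4,-9.8,8],
    [-6,-9.8,12],
    [-8,-9.8,16],
    [-9,-9.8,20],
    [-9,-9.8,21.1],
    [-9,-9.8,21.1],
    [-9,-9.8,21.1],
    [-9,-9.8,21.1],
    [-9,-9.8,21.1],
  ],
  rotation=[
    [0,0,0],
    [0,7,0],
    [0,14,0],
    [0,21,0],
    [0,28,0],
    [0,35,0],
    [0,42,0],
    [0,49,0],
    [0,56,0],
    [0,63,0],
    [0,70,0],
    [0,77,0],
  ],
  jaw=[1,1,1,1,1,1,1,1,1,1,1,1],
)

```text
t: 4.78
tcp_pos: [0.5478, 0.1361, 0.1199]
tool_rot: [0.521, -0.48, 0.478, -0.52]
force: [-0.1, 0.7, -0.9]
width: 0.0193
```

```bash
python3 - <<'E'
from h import *
plan([(.5475,.1359,.12),(.5475,.1359,.08),(.5475,.1359,.0505)],TY)
c=camera("scene"); cv2.imwrite("pics/s3.png",cv2.convertScaleAbs(c["pixels"],alpha=1.6))
E
```

```text
t 4.78 tcp [0.5478 0.1361 0.1199] F [-0.1  0.7 -0.9] w 0.0193 q [-0.66  0.6   0.46  1.88 -0.38  0.75  0.09] jawyaw 4.7
travel [0.0, -0.0, -0.0]
travel [0.0, 4.0, -0.0]
travel [0.0, 6.9, -0.0]
rot [0.1, 7.0, -0.1] q7 delta approx -16.0
rot [-0.1, -173.0, -0.2] q7 delta approx 164.0
```

View pics/s3.png

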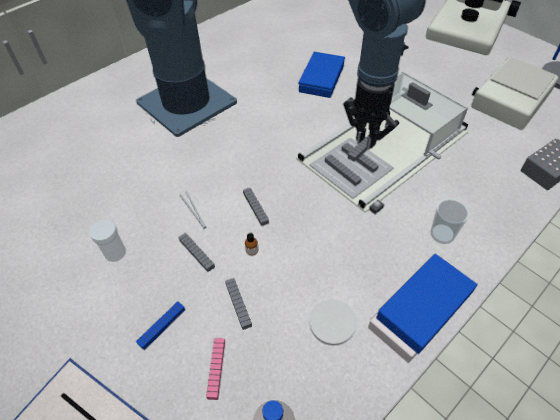

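Bar held above the tray (about 360,150). Lower it.

carry_out(
  travel=[
    [0,0,0],
    [0,3,0],
    [0,5,0],
    [0,6,0],
    [0,6.5,0],
    [0,6.7,0],
    [0,6.9,0],
    [0,6.9,0],
  ],
  rotation=[
    [0,7,0],
    [0,7,0],
    [0,7,0],
    [0,7,0],
    [0,7,0],
    [0,7,0],
    [0,7,0],
    [0,7,0],
  ],
  jaw=[1,1,1,1,1,1,1,1],
)

```text
t: 5.5
tcp_pos: [0.5482, 0.1363, 0.0513]
tool_rot: [-0.488, 0.512, -0.511, 0.488]
force: [-1.0, -0.5, -1.2]
width: 0.0191
```

```bash
python3 - <<'E'
from h import *
plan([(.5475,.1359,.05)],TY)
c=camera("scene"); a=c["pixels"][90:215,285:475]; cv2.imwrite("pics/s4.png",cv2.convertScaleAbs(cv2.resize(a,None,fx=4,fy=4,interpolation=cv2.INTER_CUBIC),alpha=1.6))
E
```

```text
t 5.5 tcp [0.5482 0.1363 0.0513] F [-1.  -0.5 -1.2] w 0.0191 q [-0.63  0.72  0.42  1.9  -0.47  0.63  0.04] jawyaw -2.6
travel [0.0, 0.1, -0.1]
rot [0.1, -0.3, -0.1] q7 delta approx -16.0
rot [0.1, 179.7, 0.1] q7 delta approx 164.0
```

View pics/s4.png

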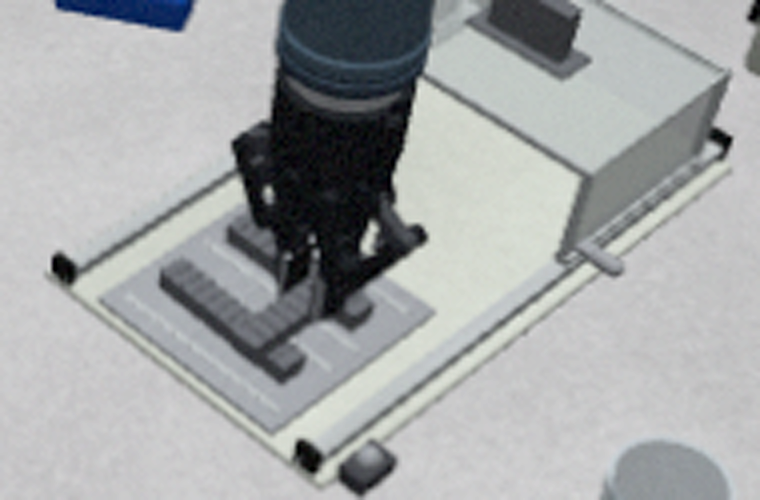

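carry_out(
  travel=[
    [0,0.1,0],
    [0,0.2,0],
    [0,0.2,0],
    [0,0.2,0],
    [0,0.2,0],
    [0,-3,0],
    [0,-7,0],
    [0,-8,0],
  ],
  rotation=[
    [0,0,0],
    [0,0,0],
    [0,0,0],
    [0,0,0],
    [0,0,0],
    [0,0,0],
    [0,0,0],
    [0,0,0],
  ],
  jaw=[1,1,4,4,4,4,4,4],
)

```text
t: 6.22
tcp_pos: [0.5512, 0.1363, 0.1362]
tool_rot: [0.486, -0.511, 0.512, -0.49]
force: [1.6, 0.7, -0.4]
width: 0.04
```

```bash
python3 - <<'E'
from h import *
plan([(.4437,-.1183,.12),(.4437,-.1183,.05),(.4437,-.1183,.021)],2.8186+np.pi/2)
c=camera("scene"); a=c["pixels"][90:215,285:475]; cv2.imwrite("pics/s5.png",cv2.convertScaleAbs(cv2.resize(a,None,fx=4,fy=4,interpolation=cv2.INTER_CUBIC),alpha=1.6))
E
```

```text
t 6.22 tcp [0.5512 0.1363 0.1362] F [ 1.6  0.7 -0.4] w 0.04 q [-0.7   0.59  0.51  1.87 -0.4   0.78 -0.02] jawyaw -2.7
travel [25.9, 1.5, -9.6]
travel [26.0, 8.5, -9.6]
travel [26.0, 11.4, -9.6]
rot [-0.0, 105.8, -0.4] q7 delta approx -94.0
rot [-0.4, -74.2, 0.0] q7 delta approx 86.0
```

View pics/s5.png

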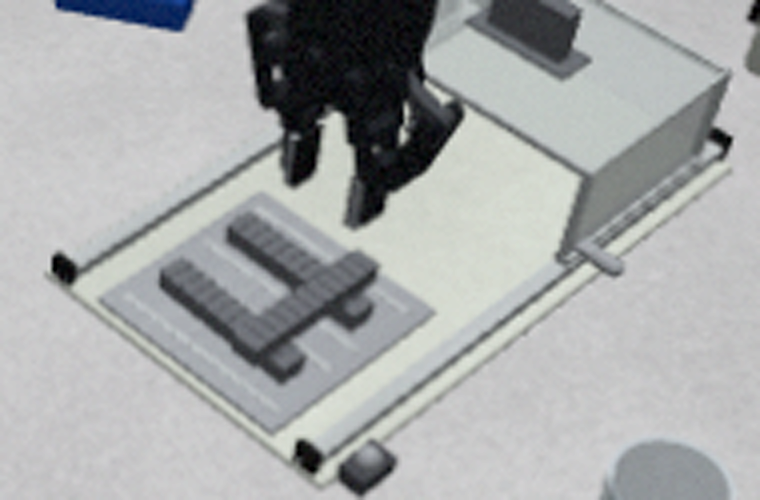

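carry_out(
  travel=[
    [3,0,-1],
    [7,0,-2],
    [11,0,-3],
    [15,0.5,-4.5],
    [19,1,-6],
    [22,1.5,-8],
    [25,1.5,-9.4],
    [26,1.5,-9.6],
    [26,3,-9.6],
    [26,5,-9.6],
    [26,6,-9.6],
    [26,7,-9.6],
  ],
  rotation=[
    [0,-7,0],
    [0,-14,0],
    [0,-21,0],
    [0,-28,0],
    [0,-35,0],
    [0,-42,0],
    [0,-49,0],
    [0,-56,0],
    [0,-63,0],
    [0,-70,0],
    [0,-74.2,0],
    [0,-74.2,0],
  ],
  jaw=[4,4,4,4,4,4,4,4,4,4,4,4],
)

```text
t: 7.27
tcp_pos: [0.4434, -0.1185, 0.0635]
tool_rot: [-0.696, 0.111, -0.114, 0.7]
force: [-0.0, -0.1, -0.2]
width: 0.0401
```

```bash
python3 - <<'E'
from h import *
plan([(.4437,-.1183,.05),(.4437,-.1183,.021)],2.8186+np.pi/2)
c=camera("scene");cv2.imwrite("pics/s6.png",cv2.convertScaleAbs(cv2.resize(c["pixels"][120:280,150:350],None,fx=3.5,fy=3.5),alpha=1.6))
E
```

```text
t 7.27 tcp [ 0.4434 -0.1185  0.0635] F [-0.  -0.1 -0.2] w 0.0401 q [ 0.06  0.53  0.13  2.15 -0.17  0.46  1.57] jawyaw 71.6
travel [0.0, 1.4, 0.0]
travel [0.0, 4.3, -0.0]
rot [0.3, -179.8, 0.5] q7 delta approx -94.0
rot [-0.3, 0.2, 0.2] q7 delta approx 86.0
```

View pics/s6.png

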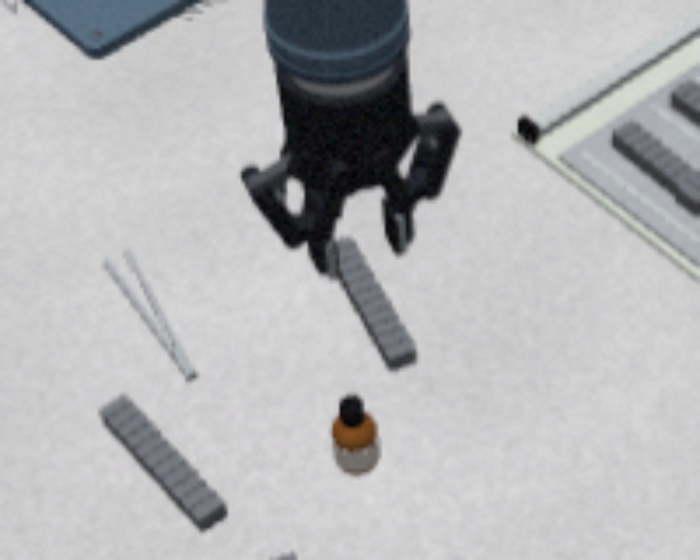

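carry_out(
  travel=[
    [0,2,0],
    [0,3.5,0],
    [0,4.2,0],
    [0,4.2,0],
    [0,4.2,0],
    [0,4.2,0],
    [0,4.2,0],
    [0,4.2,0],
    [0,4.2,0],
  ],
  rotation=[
    [-0.3,0.2,0],
    [-0.3,0.2,0],
    [-0.3,0.2,0],
    [-0.3,0.2,0],
    [-0.3,0.2,0],
    [-0.3,0.2,0],
    [-0.3,0.2,0],
    [-0.3,0.2,0],
    [-0.3,0.2,0],
  ],
  jaw=[4,4,4,4,1,1,1,1,1],
)

```text
t: 8.07
tcp_pos: [0.4435, -0.1181, 0.021]
tool_rot: [-0.698, 0.114, -0.116, 0.698]
force: [-0.6, 0.0, 7.8]
width: 0.0189
```

```bash
python3 - <<'E'
from h import *
plan([(.4437,-.1183,.12),(.4835,.1385,.12),(.4835,.1385,.05)],TY)
E
```

```text
t 8.07 tcp [ 0.4435 -0.1181  0.021 ] F [-0.6  0.   7.8] w 0.0189 q [ 0.07  0.63  0.11  2.15 -0.18  0.37  1.58] jawyaw 71.2
travel [0.1, -9.9, -0.0]
travel [-4.4, -9.9, 25.6]
travel [-4.5, -2.9, 25.6]
rot [-0.1, 73.5, 0.1] q7 delta approx -18.0
rot [0.1, -106.5, 0.2] q7 delta approx 162.0
```

carry_out(
  travel=[
    [0,-4,0],
    [0,-8,0],
    [0,-9.9,3],
    [-0.5,-9.9,7],
    [-1,-9.9,11],
    [-2,-9.9,15],
    [-3,-9.9,19],
    [-4,-9.9,23],
    [-4.5,-9.9,25.6],
    [-4.5,-9.9,25.6],
    [-4.5,-9.9,25.6],
    [-4.5,-9.9,25.6],
  ],
  rotation=[
    [0,0,0],
    [0,7,0],
    [0,14,0],
    [0,21,0],
    [0,28,0],
    [0,35,0],
    [0,42,0],
    [0,49,0],
    [0,56,0],
    [0,63,0],
    [0,70,0],
    [0,73.5,0],
  ],
  jaw=[1,1,1,1,1,1,1,1,1,1,1,1],
)

```text
t: 9.07
tcp_pos: [0.4827, 0.1399, 0.1201]
tool_rot: [0.488, -0.51, 0.512, -0.49]
force: [-1.5, 0.2, 0.4]
width: 0.0192
```

```bash
python3 - <<'E'
from h import *
plan([(.4835,.1385,.08),(.4835,.1385,.05)],TY)
c=camera("scene"); a=c["pixels"][90:215,285:475]; cv2.imwrite("pics/s7.png",cv2.convertScaleAbs(cv2.resize(a,None,fx=4,fy=4,interpolation=cv2.INTER_CUBIC),alpha=1.6))
E
```

```text
t 9.07 tcp [0.4827 0.1399 0.1201] F [-1.5  0.2  0.4] w 0.0192 q [-0.78  0.52  0.52  2.04 -0.41  0.67 -0.04] jawyaw -2.5
travel [0.1, 4.0, 0.1]
travel [0.1, 7.0, 0.1]
rot [-0.2, -0.2, 0.0] q7 delta approx -18.0
rot [-0.0, 179.8, -0.3] q7 delta approx 162.0
```

View pics/s7.png

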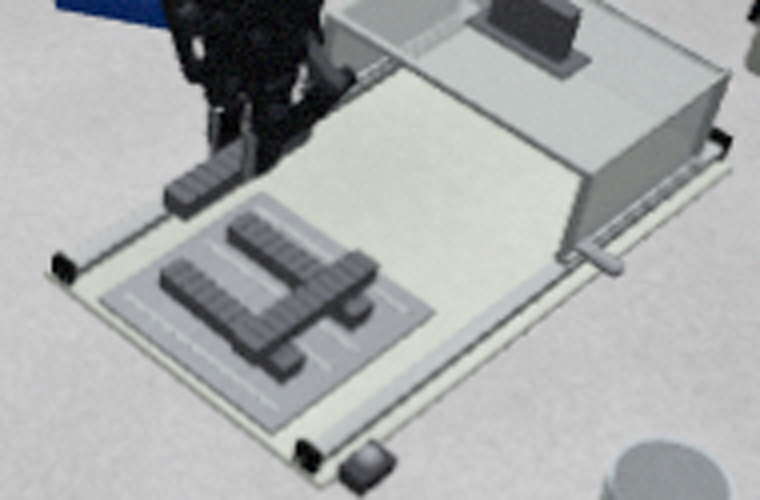

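carry_out(
  travel=[
    [0.1,3,0.1],
    [0.1,5,0.1],
    [0.1,6.2,0.1],
    [0.1,6.8,0.1],
    [0.1,7,0.1],
    [0.1,7,0.1],
    [0.1,7,0.1],
    [0.1,7,0.1],
    [0.1,7,0.1],
    [0.1,4,0.1],
    [0.1,0,0.1],
    [0.1,-1,0.1],
  ],
  rotation=[
    [0,0,0],
    [0,0,0],
    [0,0,0],
    [0,0,0],
    [0,0,0],
    [0,0,0],
    [0,0,0],
    [0,0,0],
    [0,0,0],
    [0,0,0],
    [0,0,0],
    [0,0,0],
  ],
  jaw=[1,1,1,1,1,1,4,4,4,4,4,4],
)

```text
t: 10.12
tcp_pos: [0.4862, 0.1387, 0.1345]
tool_rot: [0.486, -0.51, 0.513, -0.491]
force: [1.6, -0.3, 1.0]
width: 0.04
```

```bash
python3 - <<'E'
from h import *
plan([(.4502,-.2957,.12),(.4502,-.2957,.05),(.4502,-.2957,.023)],3.1033+np.pi/2)
c=camera("scene"); a=c["pixels"][90:215,285:475]; cv2.imwrite("pics/s8.png",cv2.convertScaleAbs(cv2.resize(a,None,fx=4,fy=4,interpolation=cv2.INTER_CUBIC),alpha=1.6))
E
```

```text
t 10.12 tcp [0.4862 0.1387 0.1345] F [ 1.6 -0.3  1. ] w 0.04 q [-0.79  0.5   0.54  2.03 -0.4   0.7  -0.05] jawyaw -2.7
travel [43.6, 1.3, -1.6]
travel [43.6, 8.3, -1.6]
travel [43.6, 11.0, -1.7]
rot [-0.3, 89.5, -0.5] q7 delta approx -59.0
rot [-0.5, -90.5, 0.3] q7 delta approx 121.0
```

View pics/s8.png

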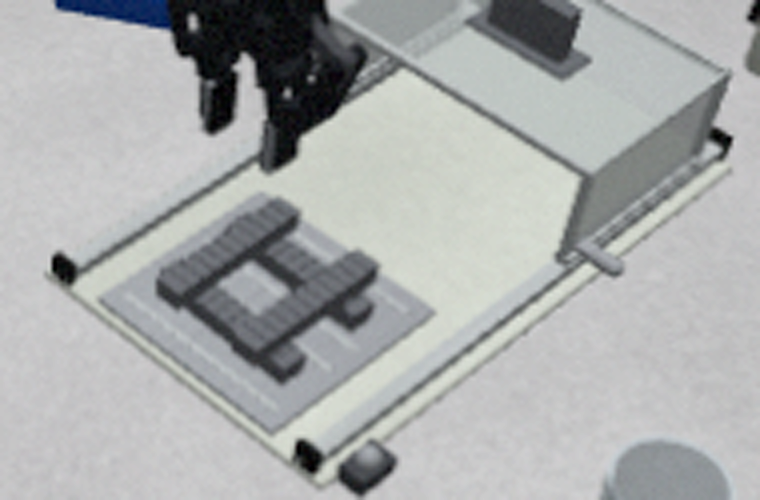

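carry_out(
  travel=[
    [4,0,0],
    [8,0,0],
    [12,0,0],
    [16,0,-0.5],
    [20,0,-1],
    [24,0,-1],
    [28,0,-1],
    [32,0,-1.5],
    [36,0,-1.6],
    [40,1,-1.6],
    [43.6,2,-1.6],
    [43.6,4,-1.6],
  ],
  rotation=[
    [0,7,0],
    [0,14,0],
    [0,21,0],
    [0,28,0],
    [0,35,0],
    [0,42,0],
    [0,49,0],
    [0,56,0],
    [0,63,0],
    [0,70,0],
    [0,77,0],
    [0,84,0],
  ],
  jaw=[4,4,4,4,4,4,4,4,4,4,4,4],
)

```text
t: 11.17
tcp_pos: [0.4502, -0.3051, 0.095]
tool_rot: [0.011, -0.705, 0.709, -0.021]
force: [0.6, -0.2, 0.9]
width: 0.0397
```

```bash
python3 - <<'E'
from h import *
plan([(.4502,-.2957,.05),(.4502,-.2957,.023)],3.1033+np.pi/2)
cs={n:camera(n) for n in("top","scene")}
ims=[]
for n in cs:
    im=cs[n]["pixels"].copy()
    f=4; u=proj([[.5155,.137,.03]],cs[n])[0].astype(int)
    x0,y0=u[0]-48,u[1]-48
    im=cv2.convertScaleAbs(cv2.resize(im[y0:y0+96,x0:x0+96],None,fx=f,fy=f,interpolation=cv2.INTER_CUBIC),alpha=1.6)
    for s in(1,-1):
        c=TR+s*.032*np.array([np.cos(TY),np.sin(TY)])
        P=box(c[0],c[1],TY+np.pi/2,.036); q=(proj(P,cs[n])-[x0,y0]+.5)*f
        cv2.polylines(im,[np.round(q[[1,3,7,5]]).astype(int)],True,(0,0,255),1)
    ims.append(im)
cv2.imwrite("pics/o1.png",np.hstack(ims))
E
```

```text
t 11.17 tcp [ 0.4502 -0.3051  0.095 ] F [ 0.6 -0.2  0.9] w 0.0397 q [-0.08  0.73  0.82  1.97 -0.78  0.77 -0.33] jawyaw -87.4
travel [0.0, 4.5, -1.0]
travel [0.1, 7.2, -1.0]
rot [-0.4, 4.8, -0.8] q7 delta approx -59.0
rot [-1.3, -175.2, 0.6] q7 delta approx 121.0
```

View pics/o1.png

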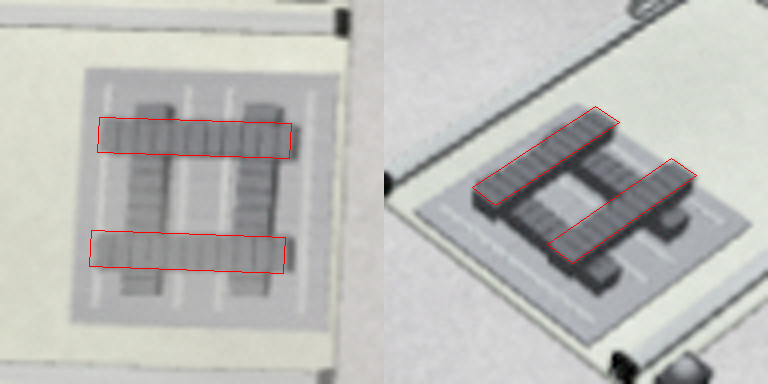

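carry_out(
  travel=[
    [0,2,-0.8],
    [0,4.5,-1],
    [0,6,-1],
    [0,7,-1],
    [0,7.2,-1],
    [0,7.2,-1],
    [0,7.2,-1],
    [0,7.2,-1],
    [0,7.2,-1],
    [0,7.2,-1],
    [0,7.2,-1],
  ],
  rotation=[
    [-0.4,4.8,-0.8],
    [-0.4,4.8,-0.8],
    [-0.4,4.8,-0.8],
    [-0.4,4.8,-0.8],
    [-0.4,4.8,-0.8],
    [-0.4,4.8,-0.8],
    [-0.4,4.8,-0.8],
    [-0.4,4.8,-0.8],
    [-0.4,4.8,-0.8],
    [-0.4,4.8,-0.8],
    [-0.4,4.8,-0.8],
  ],
  jaw=[4,4,4,4,4,4,1,1,1,1,1],
)

```text
t: 12.18
tcp_pos: [0.4494, -0.2849, 0.019]
tool_rot: [0.007, 0.711, -0.703, -0.013]
force: [-0.6, 2.8, 6.9]
width: 0.015
```

```bash
python3 - <<'E'
from h import *
plan([(.4502,-.2957,.14),(.5168,.1692,.14),(.5168,.1692,.068)],TY+np.pi/2)
E
```

```text
t 12.18 tcp [ 0.4494 -0.2849  0.019 ] F [-0.6  2.8  6.9] w 0.015 q [-0.04  0.85  0.71  1.98 -0.91  0.68 -0.33] jawyaw -91.6
travel [-0.0, -12.1, 0.9]
travel [-5.4, -11.6, -45.7]
travel [-5.4, -4.4, -45.6]
rot [0.7, -179.3, -1.0] q7 delta approx 70.0
rot [0.7, 0.7, 0.4] q7 delta approx -110.0
```

```bash
python3 - <<'E'
from h import *
c=camera("scene");u=proj([[.45,-.29,.02]],c)[0].astype(int);t=camera("top");v=proj([[.45,-.29,.02]],t)[0].astype(int)
a=[cv2.convertScaleAbs(cv2.resize(k["pixels"][w[1]-45:w[1]+45,w[0]-45:w[0]+45],None,fx=4.4,fy=4.4,interpolation=cv2.INTER_CUBIC),alpha=1.8) for k,w in((c,u),(t,v))]
cv2.imwrite("pics/g1.png",np.hstack(a))
plan([],0) if 0 else print(robot.get_state())
E
```

```text
{'t': 12.2833, 'q': array([-0.03945562,  0.85008037,  0.71060083,  1.98333588, -0.91056884,
        0.67958071, -0.32903351]), 'joint_velocities': array([-0.00073951,  0.00254106, -0.00023164,  0.00141545,  0.0007577 ,
       -0.00015309,  0.00022403]), 'effort': array([  1.21724714, -48.49954605,  14.65112239, -10.67530364,
         0.11504094,  -0.79435246,  -0.05584271]), 'tcp_pos': array([ 0.44937741, -0.28492482,  0.01905062]), 'tool_rot': array([ 0.00738944,  0.71121356, -0.70282329, -0.01265234]), 'force': array([-0.04508761,  2.53531649,  6.34562736]), 'ft_torque': array([0.59201402, 0.01744804, 0.0373866 ]), 'width': 0.014688072437575118}
```

View pics/g1.png

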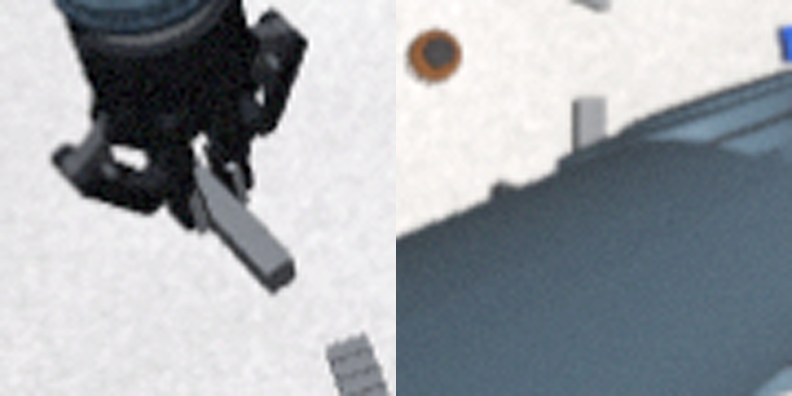

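carry_out(
  travel=[
    [0,-3,0],
    [0,-6,0],
    [0,-8,0],
    [0,-8,0],
  ],
  rotation=[
    [0,0,0],
    [0,0,0],
    [0,0,0],
    [0,0,0],
  ],
  jaw=[1,1,1,1],
)

```text
t: 12.62
tcp_pos: [0.4517, -0.2872, 0.1024]
tool_rot: [0.009, 0.71, -0.704, -0.011]
force: [0.1, -0.8, -0.8]
width: 0.0154
```

```bash
python3 - <<'E'
from h import *
c=camera("scene");u=proj([[.45,-.29,.1]],c)[0].astype(int)
cv2.imwrite("pics/g2.png",cv2.convertScaleAbs(cv2.resize(c["pixels"][u[1]-45:u[1]+45,u[0]-45:u[0]+45],None,fx=6,fy=6,interpolation=cv2.INTER_CUBIC),alpha=2))
print(robot.get_state()["tcp_pos"],robot.get_state()["force"],robot.get_state()["width"])
E
```

```text
[ 0.45113039 -0.28622823  0.10054611] [ 1.08058424 -0.12882677 -0.47665648] 0.015022861619934704
```

View pics/g2.png

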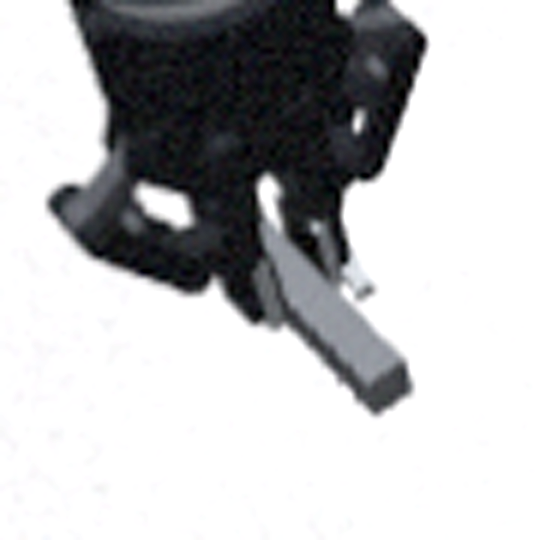

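```bash
python3 - <<'E'
from h import *
c=camera("scene");u=proj([[.48,-.29,.09]],c)[0].astype(int);print(u)
cv2.imwrite("pics/g3.png",cv2.convertScaleAbs(cv2.resize(c["pixels"][u[1]-18:u[1]+27,u[0]-18:u[0]+27],None,fx=12,fy=12,interpolation=cv2.INTER_NEAREST),alpha=1.7))
t=camera("top");v=proj([[.50,-.29,.09]],t)[0].astype(int);print(v)
cv2.imwrite("pics/g4.png",cv2.convertScaleAbs(cv2.resize(t["pixels"][v[1]-25:v[1]+25,v[0]-25:v[0]+25],None,fx=11,fy=11,interpolation=cv2.INTER_NEAREST),alpha=1.7))
E
```

```text
[199 236]
[352 246]
```

View pics/g3.png

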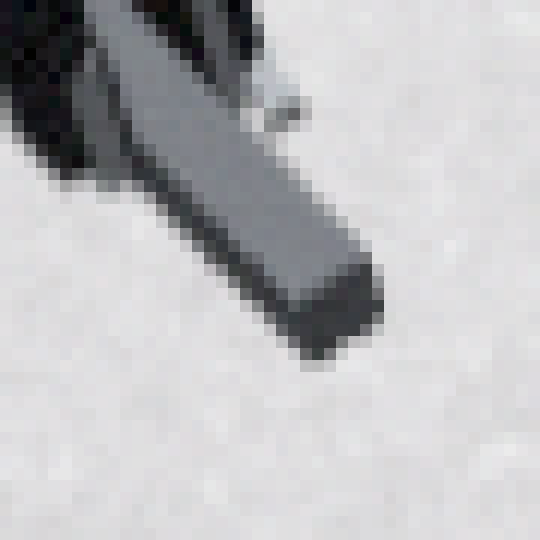

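View pics/g4.png

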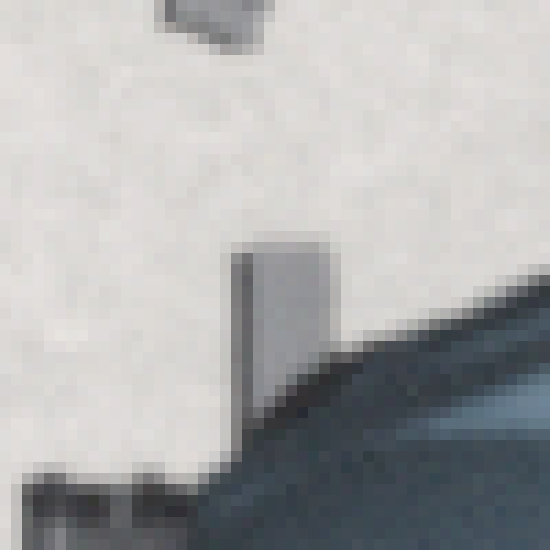

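```bash
python3 - <<'E'
from h import *
t=camera("top");c=camera("scene")
g=t["pixels"].astype(int).mean(2).astype(int)
print(g[242:262,346:358])
g=c["pixels"].astype(int).mean(2).astype(int)
print(g[226:250,187:214])
E
```

```text
[[124 124 125 124 124 123 124 125 124 124 125 127]
 [125 121 112 112 114 113 113 115 113 112 118 124]
 [124 114  80  76  92  91  92  90  90  90 105 122]
 [124 112  61  62  88  88  89  87  86  88 101 121]
 [125 114  59  62  88  88  87  87  86  88  99 121]
 [126 114  59  62  88  88  88  87  86  86  99 121]
 [125 116  57  61  89  88  87  87  87  87  99 123]
 [126 116  58  62  88  88  88  87  87  86 103 124]
 [125 114  57  62  90  88  89  86  86  88 101 122]
 [124 112  57  61  87  88  87  88  86  87 102 121]
 [123 112  57  61  88  89  87  88  86  86  96 113]
 [124 111  56  62  88  88  87  88  85  81  78  81]
 [123 110  55  60  87  88  87  82  73  63  46  38]
 [124 111  56  61  86  89  83  68  48  32  29  28]
 [126 113  58  57  87  84  69  45  31  25  25  32]
 [128 112  57  60  81  69  44  26  26  30  32  35]
 [125 113  55  52  71  44  31  26  32  35  35  36]
 [125 112  54  45  49  31  27  33  35  36  35  35]
 [126 112  53  33  34  31  32  36  36  38  35  35]
 [125 110  52  33  35  34  36  35  35  36  36  36]]
[[ 39  51  52  32  48  75  77  78  76  76  76  78  70  51  77  88 113 100
   87
[... 1933 characters left out ...]
  35  33  33  36 118]
 [128 128 130 131 133 133 131 131 133 128 130 131 132 131 130 118  72  36
   36  36  36  35  38  35  36  68 120]
 [128 128 129 132 134 133 131 134 134 131 130 133 130 129 130 130 114  57
   34  35  35  35  32  36  66 113 128]
 [129 130 128 129 133 131 130 131 130 131 132 132 131 127 130 128 127 114
   73  41  36  35  71 108 117 131 130]
 [132 131 130 128 129 130 131 130 130 131 132 132 133 131 130 128 129 131
  119  74  37  70 120 135 133 131 132]
 [133 132 131 129 129 130 131 130 127 130 132 133 133 131 133 131 132 132
  132 116 109 119 134 135 134 133 131]
 [129 130 131 131 129 131 131 130 129 130 131 130 130 131 132 132 130 131
  130 130 130 133 133 132 133 133 132]]
```

carry_out(
  travel=[
    [0,3,0],
    [0,6,0],
    [0,7.5,0],
    [0,8.1,0],
    [0,8.1,0],
    [0,8.1,0],
    [0,8.1,0],
    [0,8.1,0],
    [0,7.3,0],
    [0,7.3,0],
    [0,7.3,0],
    [0,7.3,0],
  ],
  rotation=[
    [0,0,0],
    [0,0,0],
    [0,0,0],
    [0,0,0],
    [0,0,0],
    [0,0,0],
    [0,0,0],
    [0,0,0],
    [0,0,0],
    [0,0,0],
    [0,0,0],
    [0,0,0],
  ],
  jaw=[1,1,1,1,1,3,3,3,3,3,3,3],
)

```text
t: 13.87
tcp_pos: [0.4489, -0.2841, 0.0251]
tool_rot: [0.007, 0.712, -0.702, -0.013]
force: [0.2, -0.1, -0.2]
width: 0.0302
```

```bash
python3 - <<'E'
from h import *
c=camera("scene");u=proj([[.46,-.29,.02]],c)[0].astype(int)
cv2.imwrite("pics/g5.png",cv2.convertScaleAbs(cv2.resize(c["pixels"][u[1]-45:u[1]+45,u[0]-45:u[0]+45],None,fx=6,fy=6,interpolation=cv2.INTER_CUBIC),alpha=1.8))
plan([])
E
```

```text
t 13.92 tcp [ 0.4488 -0.284   0.025 ] F [ 0.1 -0.2 -0.7] w 0.03 q [-0.05  0.84  0.72  1.98 -0.9   0.69 -0.34] jawyaw -91.6
```

View pics/g5.png

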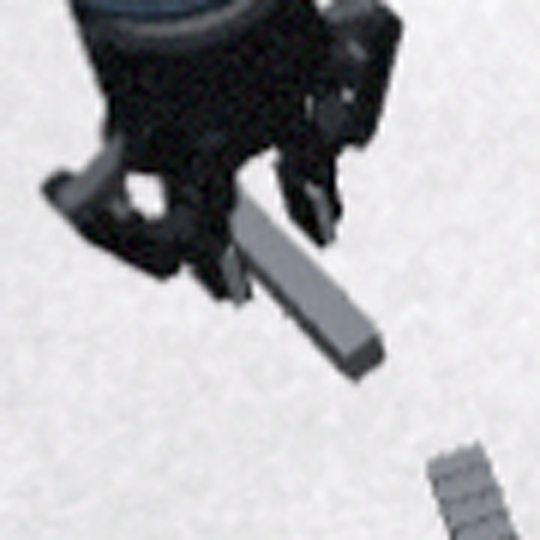

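carry_out(
  travel=[
    [0,-0.2,0],
    [0,-0.2,0],
    [0,-0.2,0],
    [0,-0.2,0],
    [0,-3,0],
    [0,-5,0],
    [0,-5,0],
    [0,-5,0],
    [0,-5,0],
    [0,-5,0],
    [0,-5,0],
    [0,-5,0],
  ],
  rotation=[
    [0,0,0],
    [0,0,0],
    [0,0,0],
    [0,0,0],
    [0,0,0],
    [7,0,0],
    [14,0,0],
    [21,0,0],
    [28,0,0],
    [35,0,0],
    [42,0,0],
    [42,0,0],
  ],
  jaw=[1,1,1,1,1,1,1,1,1,1,1,1],
)

```text
t: 14.92
tcp_pos: [0.4485, -0.2811, 0.0699]
tool_rot: [0.008, -0.408, 0.913, 0.012]
force: [-1.0, 1.5, -2.1]
width: 0.0149
```

```bash
python3 - <<'E'
from h import *
c=camera("scene");u=proj([[.46,-.29,.07]],c)[0].astype(int)
cv2.imwrite("pics/g6.png",cv2.convertScaleAbs(cv2.resize(c["pixels"][u[1]-65:u[1]+45,u[0]-65:u[0]+45],None,fx=5,fy=5,interpolation=cv2.INTER_CUBIC),alpha=1.8))
s=robot.get_state();R0=R.from_quat(s["tool_rot"]).as_matrix();print(R0.round(3));
plan([s["tcp_pos"]-[0,0,s["tcp_pos"][2]-.03]])
E
```

```text
[[-1.    -0.028 -0.002]
 [ 0.02  -0.662 -0.749]
 [ 0.019 -0.749  0.663]]
t 14.97 tcp [ 0.4487 -0.2828  0.0722] F [ 0.2 -0.6  0.1] w 0.015 q [-0.75  1.17  1.11  2.17 -0.8   0.34 -0.85] jawyaw -90.2
travel [-0.1, 3.2, -2.8]
```

View pics/g6.png

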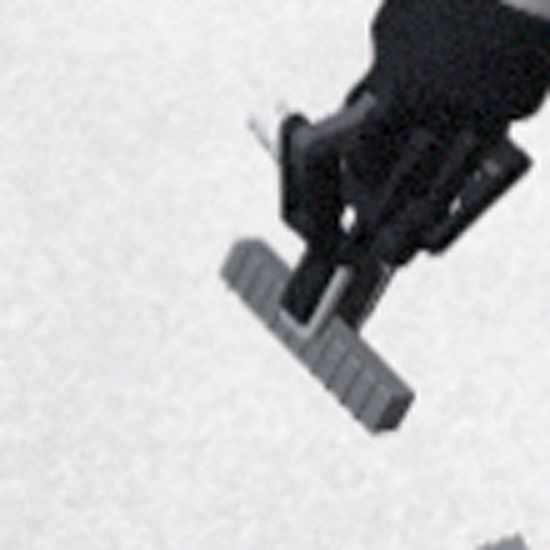

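```bash
python3 - <<'E'
from h import *
plan([(.44,-.333,.07),(.44,-.333,.05),(.44,-.333,.032)])
E
```

```text
t 14.97 tcp [ 0.4487 -0.2828  0.0722] F [ 0.2 -0.6  0.1] w 0.015 q [-0.75  1.17  1.11  2.17 -0.8   0.34 -0.85] jawyaw -90.2
travel [0.8, 3.5, 3.6]
travel [0.7, 5.0, 2.3]
travel [0.7, 6.4, 1.1]
```

carry_out(
  travel=[
    [0.4,1.5,1.5],
    [0.8,3,3],
    [0.8,3.5,3.6],
    [0.7,4.2,3],
    [0.7,5,2.3],
    [0.7,5.7,1.7],
    [0.7,6.4,1.1],
    [0.7,6.4,1.1],
    [0.7,6.4,1.1],
  ],
  rotation=[
    [0,0,0],
    [0,0,0],
    [0,0,0],
    [0,0,0],
    [0,0,0],
    [0,0,0],
    [0,0,0],
    [0,0,0],
    [0,0,0],
  ],
  jaw=[1,1,1,1,1,1,1,1,1],
)

```text
t: 15.72
tcp_pos: [0.4403, -0.3329, 0.0317]
tool_rot: [0.004, -0.412, 0.911, 0.013]
force: [0.7, 0.5, -0.4]
width: 0.0149
```

```bash
python3 - <<'E'
from h import *
c=camera("scene");u=proj([[.46,-.31,.07]],c)[0].astype(int)
cv2.imwrite("pics/g7.png",cv2.convertScaleAbs(cv2.resize(c["pixels"][u[1]-65:u[1]+65,u[0]-75:u[0]+75],None,fx=5,fy=5,interpolation=cv2.INTER_CUBIC),alpha=1.8))
s=robot.get_state();R0=R.from_quat(s["tool_rot"]).as_matrix();print(R0.round(3));
p=s["tcp_pos"];plan([(p[0],p[1],.025)])
E
```

```text
[[-1.    -0.027 -0.004]
 [ 0.021 -0.661 -0.75 ]
 [ 0.017 -0.75   0.662]]
t 15.77 tcp [ 0.4404 -0.3331  0.0321] F [ 0.4  0.4 -1.2] w 0.0146 q [-0.58  1.18  0.99  2.15 -0.94  0.2  -0.68] jawyaw -90.3
travel [-0.0, 0.5, -0.5]
```

View pics/g7.png

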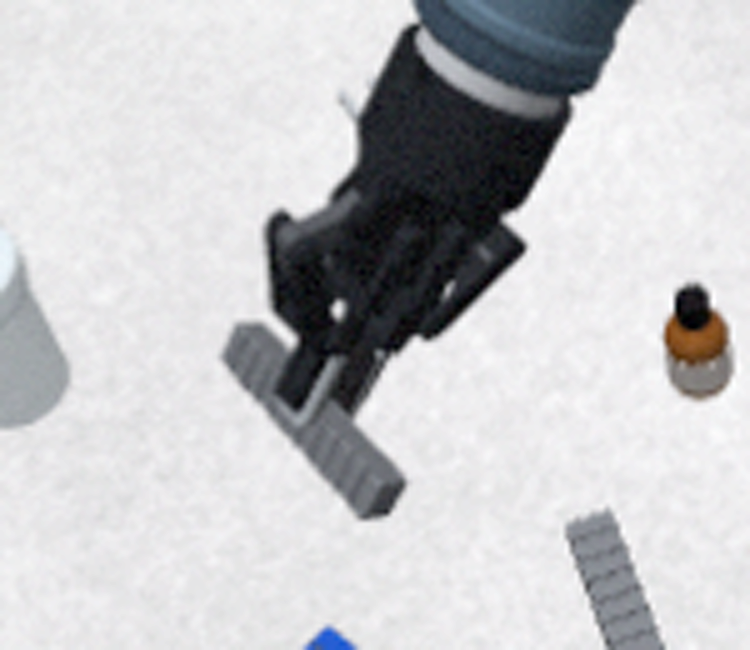

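```bash
python3 - <<'E'
from h import *
c=camera("top");print(unproj([(388,232),(435,228),(311,236)],.03,c).round(3))
plan([(.46,-.345,.05),(.485,-.355,.05),(.485,-.355,.03)])
E
```

```text
[[ 0.533 -0.385  0.03 ]
 [ 0.541 -0.499  0.03 ]
 [ 0.527 -0.206  0.03 ]]
t 15.82 tcp [ 0.4404 -0.3332  0.0323] F [-0.3 -0.4  0.4] w 0.0148 q [-0.58  1.18  0.99  2.15 -0.94  0.2  -0.68] jawyaw -90.3
travel [-2.0, -0.6, 2.1]
travel [-4.5, -0.0, 2.8]
travel [-4.5, 1.5, 1.5]
```

carry_out(
  travel=[
    [-1,-0.8,1],
    [-2.5,-1.2,1.4],
    [-4.5,-1.3,1.3],
    [-4.5,-1.3,1.3],
    [-4.5,-0.5,0.6],
    [-4.5,0,0.2],
    [-4.5,0.2,0],
    [-4.5,0.2,0],
  ],
  rotation=[
    [0,0,0],
    [0,0,0],
    [0,0,0],
    [0,0,0],
    [0,0,0],
    [0,0,0],
    [0,0,0],
    [0,0,0],
  ],
  jaw=[1,1,1,1,1,1,1,1],
)

```text
t: 16.48
tcp_pos: [0.4838, -0.3353, 0.0288]
tool_rot: [0.004, -0.412, 0.911, 0.014]
force: [0.4, 0.5, -0.3]
width: 0.0149
```

```bash
python3 - <<'E'
from h import *
c=camera("scene");u=proj([[.46,-.31,.07]],c)[0].astype(int)
cv2.imwrite("pics/g8.png",cv2.convertScaleAbs(cv2.resize(c["pixels"][u[1]-65:u[1]+65,u[0]-75:u[0]+75],None,fx=5,fy=5,interpolation=cv2.INTER_CUBIC),alpha=1.8))
s=robot.get_state();R0=R.from_quat(s["tool_rot"]).as_matrix();print(R0.round(3));
p=s["tcp_pos"];plan([(p[0],p[1],.025)])
E
```

```text
[[-1.    -0.029 -0.004]
 [ 0.022 -0.661 -0.75 ]
 [ 0.019 -0.75   0.661]]
t 16.53 tcp [ 0.4842 -0.3355  0.0294] F [ 0.1 -0.9 -1.3] w 0.0148 q [-0.6   1.26  1.05  2.05 -0.92  0.32 -0.73] jawyaw -90.3
travel [-0.0, 0.3, -0.3]
```

View pics/g8.png

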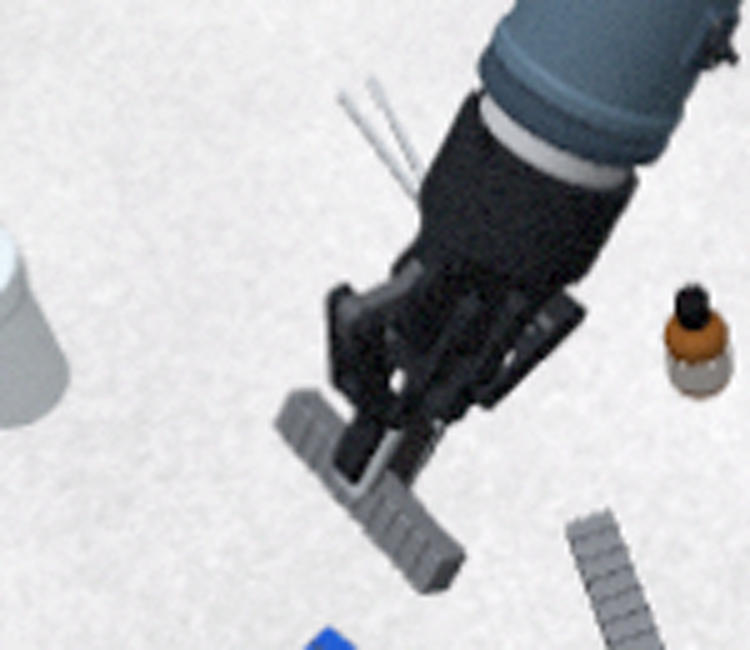

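carry_out(
  travel=[
    [0,0.2,-0.1],
    [0,0.3,-0.2],
    [0,0.3,-0.3],
    [0,0.3,-0.3],
  ],
  rotation=[
    [2,0,0],
    [4,0,0],
    [4,0,0],
    [4,0,0],
  ],
  jaw=[1,1,1,1],
)

```text
t: 16.87
tcp_pos: [0.4837, -0.3354, 0.0254]
tool_rot: [0.005, -0.379, 0.925, 0.014]
force: [-0.2, -0.6, 0.3]
width: 0.0148
```

carry_out(
  travel=[
    [0,0,0.1],
    [0,0,0.2],
    [0,0,0.3],
    [0,-0.4,0.3],
    [0,-0.8,0.3],
    [0,-1.4,0.3],
    [0,-2.2,0.3],
    [0,-3.5,0.3],
    [0,-6,0.3],
    [0,-8,0.3],
  ],
  rotation=[
    [0,0,0],
    [0,0,0],
    [0,0,0],
    [0,0,0],
    [0,0,0],
    [0,0,0],
    [0,0,0],
    [0,0,0],
    [0,0,0],
    [0,0,0],
  ],
  jaw=[1.8,2.2,2.4,2.4,2.4,2.4,2.4,2.4,2.4,2.4],
)

```text
t: 17.7
tcp_pos: [0.486, -0.2793, 0.0847]
tool_rot: [0.005, -0.379, 0.925, 0.014]
force: [0.6, 0.3, 0.1]
width: 0.0241
```

```bash
python3 - <<'E'
from h import *
c=camera("scene");u=proj([[.46,-.31,.07]],c)[0].astype(int)
cv2.imwrite("pics/g9.png",cv2.convertScaleAbs(cv2.resize(c["pixels"][u[1]-65:u[1]+65,u[0]-75:u[0]+75],None,fx=5,fy=5,interpolation=cv2.INTER_CUBIC),alpha=1.8))
s=robot.get_state();R0=R.from_quat(s["tool_rot"]).as_matrix()
plan([])
E
```

```text
t 17.75 tcp [ 0.488  -0.2773  0.0865] F [1.1 1.4 0.9] w 0.0241 q [-0.82  1.3   1.22  2.09 -0.84  0.47 -0.87] jawyaw -90.1
```

View pics/g9.png

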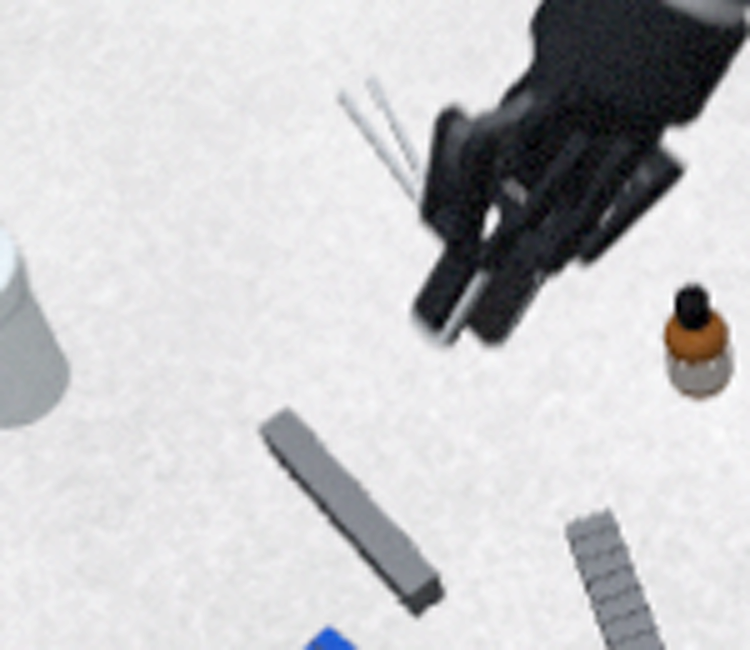

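carry_out(
  travel=[
    [0,-1,-0.5],
    [0,-1.5,-1],
    [0,-1.5,-1],
    [0,-1.5,-1],
    [0,-1.5,-1],
    [0,-1.5,-1],
    [0,-1.5,-1],
    [0,-1.5,-1],
    [0,-1.5,-1],
  ],
  rotation=[
    [-4,0,0],
    [-11,0,0],
    [-18,0,0],
    [-25,0,0],
    [-32,0,0],
    [-39,0,0],
    [-46,0,0],
    [-46,0,0],
    [-46,0,0],
  ],
  jaw=[4,4,4,4,4,4,4,4,4],
)

```text
t: 18.5
tcp_pos: [0.4874, -0.2627, 0.0908]
tool_rot: [0.003, 0.71, -0.704, -0.014]
force: [1.0, -0.4, 0.5]
width: 0.0399
```

```bash
python3 - <<'E'
from h import *
cs={n:camera(n) for n in("top","scene")}
im=[]
for n in cs:
    u=proj([[.485,-.345,.01]],cs[n])[0].astype(int); print(n,u)
    im.append(cv2.convertScaleAbs(cv2.resize(cs[n]["pixels"][u[1]-40:u[1]+40,u[0]-40:u[0]+40],None,fx=4.8,fy=4.8,interpolation=cv2.INTER_CUBIC),alpha=1.8))
cv2.imwrite("pics/g10.png",np.hstack(im))
u=proj([[.485,-.345,.01]],cs["scene"])[0]; r=darkreg(cs["scene"],u,.8,35)
print(r.sum(),fit([(cs["scene"],r)],*init(r,.012,cs["scene"]),.010,Wd=.016,H=.02),fit([(cs["scene"],r)],*init(r,.012,cs["scene"]),.008))
plan([])
E
```

```text
top [369 253]
scene [186 274]
477 (array([ 0.48334457, -0.35608896,  3.12402541]), np.float64(0.06653512558063057)) (array([ 0.48317252, -0.35540119,  3.11484651]), np.float64(0.14899494388950546))
t 18.6 tcp [ 0.4882 -0.2588  0.0895] F [0.7 0.5 0.1] w 0.0398 q [-0.24  0.83  0.93  1.92 -0.88  0.88 -0.43] jawyaw -91.0
```

View pics/g10.png

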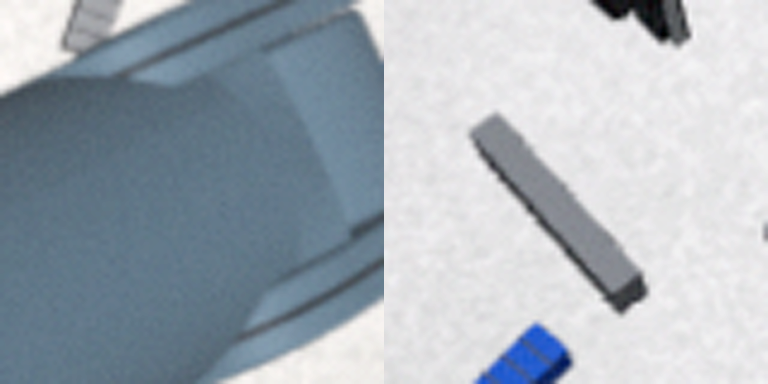

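```bash
python3 - <<'E'
from h import *
plan([(.4833,-.356,.09)])
E
```

```text
t 18.6 tcp [ 0.4882 -0.2588  0.0895] F [0.7 0.5 0.1] w 0.0398 q [-0.24  0.83  0.93  1.92 -0.88  0.88 -0.43] jawyaw -91.0
travel [0.3, -0.1, 9.7]
```

carry_out(
  travel=[
    [0,-0.5,2],
    [0,-0.5,4],
    [0.1,-0.5,6],
    [0.2,-0.5,8],
    [0.3,-0.5,9.7],
    [0.3,-0.5,9.7],
    [0.3,-0.5,9.7],
    [0.3,-0.5,9.7],
    [0.3,-0.5,9.7],
    [0.3,-0.5,9.7],
    [0.3,-0.5,9.7],
    [0.3,-0.5,9.7],
  ],
  rotation=[
    [0,-7,0],
    [0,-14,0],
    [0,-21,0],
    [0,-28,0],
    [0,-35,0],
    [0,-42,0],
    [0,-49,0],
    [0,-56,0],
    [0,-63,0],
    [0,-70,0],
    [0,-77,0],
    [0,-84,0],
  ],
  jaw=[4,4,4,4,4,4,4,4,4,4,4,4],
)

```text
t: 19.6
tcp_pos: [0.4845, -0.3529, 0.0926]
tool_rot: [-0.474, 0.534, -0.52, 0.468]
force: [0.1, -1.3, 0.6]
width: 0.04
```

```bash
python3 - <<'E'
from h import *
plan([(.4833,-.356,.08),(.4833,-.356,.05),(.4833,-.356,.026)],3.124-np.pi/2)
E
```

```text
t 19.6 tcp [ 0.4845 -0.3529  0.0926] F [ 0.1 -1.3  0.6] w 0.04 q [ 0.15  0.74  0.58  1.78 -0.53  0.8   0.88] jawyaw -6.4
travel [0.3, 1.3, -0.1]
travel [0.3, 4.3, -0.0]
travel [0.4, 6.7, 0.0]
rot [0.5, -95.4, -1.3] q7 delta approx 125.0
rot [1.3, 84.6, 0.5] q7 delta approx -55.0
```

carry_out(
  travel=[
    [0.3,1,0],
    [0.3,1,0],
    [0.3,1,0],
    [0.3,1,0],
    [0.3,1,0],
    [0.3,1,0],
    [0.3,1,0],
    [0.3,1,0],
    [0.3,1.5,0],
    [0.3,2,0],
    [0.3,2,0],
    [0.3,2,0],
  ],
  rotation=[
    [0,-7,0],
    [0,-14,0],
    [0,-21,0],
    [0,-28,0],
    [0,-35,0],
    [0,-42,-0.5],
    [0,-49,-0.5],
    [0,-56,-0.5],
    [0,-63,-0.5],
    [0,-70,-1],
    [0,-77,-1],
    [0,-84,-1],
  ],
  jaw=[4,4,4,4,4,4,4,4,4,4,4,4],
)

```text
t: 20.6
tcp_pos: [0.4844, -0.3526, 0.0711]
tool_rot: [0.705, -0.077, 0.068, -0.702]
force: [1.2, -0.1, -0.5]
width: 0.0399
```

```bash
python3 - <<'E'
from h import *
camera("top")
plan([(.4833,-.356,.08),(.4833,-.356,.05),(.4833,-.356,.027)],3.124-np.pi/2)
E
```

```text
t 20.65 tcp [ 0.4843 -0.3531  0.0714] F [ 0.4 -0.8  0.7] w 0.0401 q [ 0.42  0.69  0.19  1.78 -0.17  0.69  2.06] jawyaw 78.6
travel [-0.0, -0.9, -0.3]
travel [-0.0, 2.1, -0.3]
travel [0.0, 4.4, -0.3]
rot [0.2, -10.4, -0.7] q7 delta approx 125.0
rot [1.0, 169.6, 0.3] q7 delta approx -55.0
```

carry_out(
  travel=[
    [0,0,-0.3],
    [0,0.5,-0.3],
    [0,2.5,-0.3],
    [0,4,-0.3],
    [0,4.5,-0.3],
    [0,4.5,-0.3],
    [0,4.5,-0.3],
    [0,4.5,-0.3],
    [0,4.5,-0.3],
    [0,4.5,-0.3],
    [0,4.5,-0.3],
  ],
  rotation=[
    [0,-6,0],
    [0,-10.4,-0.7],
    [0,-10.4,-0.7],
    [0,-10.4,-0.7],
    [0,-10.4,-0.7],
    [0,-10.4,-0.7],
    [0,-10.4,-0.7],
    [0,-10.4,-0.7],
    [0,-10.4,-0.7],
    [0,-10.4,-0.7],
    [0,-10.4,-0.7],
  ],
  jaw=[4,4,4,4,4,4,1,1,1,1,1],
)

```text
t: 21.57
tcp_pos: [0.4838, -0.3564, 0.0271]
tool_rot: [0.709, -0.006, 0.007, -0.705]
force: [0.5, 0.8, 2.8]
width: 0.0151
```

```bash
python3 - <<'E'
from h import *
plan([(.4833,-.356,.13),(.52,-.06,.13),(.52,-.06,.1)],0.)
E
```

```text
t 21.57 tcp [ 0.4838 -0.3564  0.0271] F [0.5 0.8 2.8] w 0.0151 q [ 0.47  0.76  0.12  1.79 -0.14  0.6   2.23] jawyaw 89.0
travel [-0.0, -10.3, -0.0]
travel [3.1, -10.4, 29.6]
travel [3.1, -7.4, 29.7]
rot [0.2, 89.0, 0.2] q7 delta approx 7.0
rot [0.3, -91.0, -0.2] q7 delta approx -173.0
```

carry_out(
  travel=[
    [0,-4,0],
    [0,-8,0],
    [0,-10.4,2],
    [0.5,-10.4,6],
    [1,-10.4,10],
    [1.5,-10.4,14],
    [2,-10.4,18],
    [2.5,-10.4,22],
    [3,-10.4,26],
    [3.1,-10.4,29.6],
    [3.1,-10.4,29.6],
    [3.1,-10.4,29.6],
  ],
  rotation=[
    [0,0,0],
    [0,7,0],
    [0,14,0],
    [0,21,0],
    [0,28,0],
    [0,35,0],
    [0,42,0],
    [0,49,0],
    [0,56,0],
    [0,63,0],
    [0,70,0],
    [0,77,0],
  ],
  jaw=[1,1,1,1,1,1,1,1,1,1,1,1],
)

```text
t: 22.57
tcp_pos: [0.5203, -0.0569, 0.1299]
tool_rot: [0.55, -0.444, 0.446, -0.549]
force: [-0.6, -1.2, -0.6]
width: 0.0148
```

```bash
python3 - <<'E'
from h import *
camera("scene")
plan([(.52,-.06,.10)],0.)
E
```

```text
t 22.62 tcp [ 0.5202 -0.0586  0.1299] F [ 0.2 -0.8  0.5] w 0.0147 q [-0.36  0.53  0.5   1.98 -0.38  0.71  0.56] jawyaw 11.4
travel [0.1, 3.0, -0.0]
rot [-0.0, 11.4, 0.2] q7 delta approx 7.0
rot [0.3, -168.6, 0.1] q7 delta approx -173.0
```

carry_out(
  travel=[
    [0,0,0],
    [0,0,0],
    [0,0,0],
  ],
  rotation=[
    [0,7,0],
    [0,14,0],
    [0,14,0],
  ],
  jaw=[1,1,1],
)

```text
t: 22.87
tcp_pos: [0.5201, -0.0587, 0.1299]
tool_rot: [0.489, -0.51, 0.513, -0.487]
force: [-0.7, 0.7, -0.5]
width: 0.0149
```

carry_out(
  travel=[
    [0,0,0],
    [0,0,0],
    [0,0,0],
    [0,0,0],
    [0,0,0],
    [0,0,0],
    [0,0,0],
    [0,0,0],
    [0,0,0],
    [0,0,0],
  ],
  rotation=[
    [-7,0,0],
    [-14,0,0],
    [-21,0,0],
    [-28,0,0],
    [-35,0,0],
    [-42,0,0],
    [-49,0,0],
    [-56,0,0],
    [-60,0,0],
    [-60,0,0],
  ],
  jaw=[1,1,1,1,1,1,1,1,1,1],
)

```text
t: 23.7
tcp_pos: [0.512, -0.0599, 0.1225]
tool_rot: [-0.668, 0.697, -0.189, 0.178]
force: [-1.2, -0.1, -2.5]
width: 0.0149
```

```bash
python3 - <<'E'
from h import *
im=[]
for n in("scene","top"):
    c=camera(n);u=proj([[.56,-.06,.12]],c)[0].astype(int)
    im.append(cv2.convertScaleAbs(cv2.resize(c["pixels"][u[1]-65:u[1]+65,u[0]-65:u[0]+65],None,fx=3,fy=3,interpolation=cv2.INTER_CUBIC),alpha=1.8))
cv2.imwrite("pics/g11.png",np.hstack(im))
s=robot.get_state();print(R.from_quat(s["tool_rot"]).as_matrix().round(3));plan([])
E
```

```text
[[-0.046 -0.861  0.507]
 [-0.999  0.044 -0.016]
 [-0.008 -0.507 -0.862]]
t 23.8 tcp [ 0.5136 -0.0573  0.1252] F [0.6 0.6 0.2] w 0.015 q [-0.04  1.11  0.14  1.17 -0.09  1.91  0.07] jawyaw -1.8
```

View pics/g11.png

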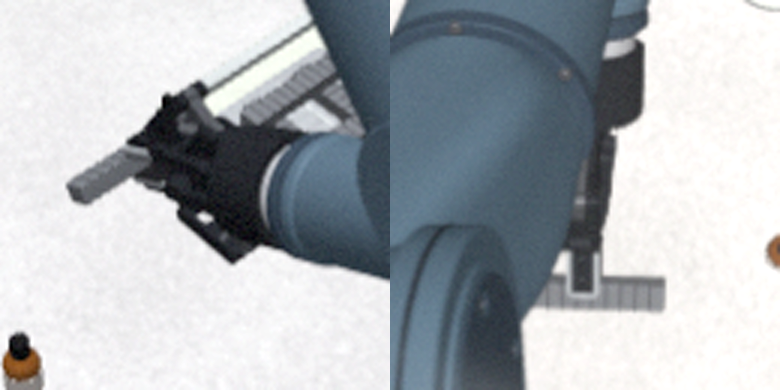

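```bash
python3 - <<'E'
from h import *
plan([(.50,-.06,.125),(.50,-.06,.08),(.50,-.06,.05),(.50,-.06,.036)])
E
```

```text
t 23.8 tcp [ 0.5136 -0.0573  0.1252] F [0.6 0.6 0.2] w 0.015 q [-0.04  1.11  0.14  1.17 -0.09  1.91  0.07] jawyaw -1.8
travel [0.3, 1.2, -0.7]
travel [0.4, 3.5, 3.2]
travel [0.4, 5.0, 5.8]
travel [0.4, 5.7, 7.0]
```

carry_out(
  travel=[
    [0.3,0.6,-0.3],
    [0.3,1.2,-0.7],
    [0.4,2.3,1.2],
    [0.4,3.5,3.2],
    [0.4,4.2,4.5],
    [0.4,5,5.8],
    [0.4,5.4,6.4],
    [0.4,5.7,7],
    [0.4,5.7,7],
  ],
  rotation=[
    [5,0,0],
    [9,0,0],
    [9,0,0],
    [9,0,0],
    [9,0,0],
    [9,0,0],
    [9,0,0],
    [9,0,0],
    [9,0,0],
  ],
  jaw=[1,1,1,1,1,1,1,1,1],
)

```text
t: 24.55
tcp_pos: [0.4995, -0.06, 0.035]
tool_rot: [-0.649, 0.682, -0.241, 0.236]
force: [0.4, -0.2, 0.1]
width: 0.0149
```

```bash
python3 - <<'E'
from h import *
im=[]
for n in("scene",):
    c=camera(n);u=proj([[.53,-.06,.05]],c)[0].astype(int)
    im.append(cv2.convertScaleAbs(cv2.resize(c["pixels"][u[1]-60:u[1]+60,u[0]-65:u[0]+65],None,fx=5,fy=5,interpolation=cv2.INTER_CUBIC),alpha=1.8))
cv2.imwrite("pics/g12.png",np.hstack(im))
s=robot.get_state();print(R.from_quat(s["tool_rot"]).as_matrix().round(3));p=s["tcp_pos"];plan([p-[0,0,.01],p+[0,0,.01]])
E
```

```text
[[-0.045 -0.771  0.635]
 [-0.999  0.041 -0.022]
 [-0.009 -0.635 -0.772]]
t 24.6 tcp [ 0.4999 -0.06    0.0358] F [ 0.4 -0.8  0.1] w 0.0144 q [-0.04  1.12  0.14  1.31 -0.11  1.61  0.08] jawyaw -2.0
travel [0.0, 0.6, 0.8]
travel [-0.0, -0.6, -0.8]
```

View pics/g12.png

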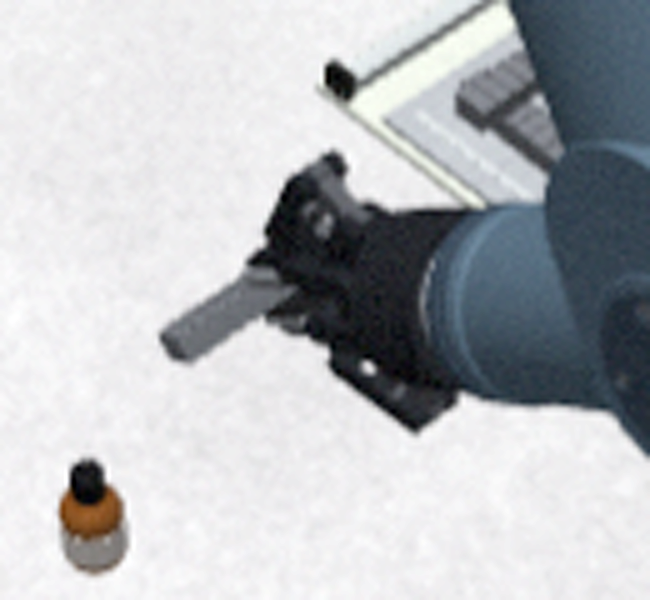

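carry_out(
  travel=[
    [0,0.2,0.3],
    [0,0.4,0.5],
    [0,0.5,0.6],
    [0,0.6,0.7],
    [0,0.6,0.8],
    [0,0.6,0.8],
  ],
  rotation=[
    [0,0,0],
    [0,0,0],
    [0,0,0],
    [0,0,0],
    [0,0,0],
    [0,0,0],
  ],
  jaw=[1,1,1,1,1,1],
)

```text
t: 25.1
tcp_pos: [0.5004, -0.06, 0.0257]
tool_rot: [-0.649, 0.682, -0.241, 0.236]
force: [0.1, -0.5, 0.1]
width: 0.0147
```

carry_out(
  travel=[
    [0,0.1,0.1],
    [0,0.15,0.2],
    [0,0.15,0.2],
  ],
  rotation=[
    [0,0,0],
    [0,0,0],
    [0,0,0],
  ],
  jaw=[1,1,1],
)

```text
t: 25.35
tcp_pos: [0.5005, -0.0599, 0.0234]
tool_rot: [-0.649, 0.682, -0.241, 0.236]
force: [0.1, -1.0, 1.5]
width: 0.0149
```

carry_out(
  travel=[
    [0,0,0],
    [0,-0.1,0],
    [0,-0.2,0],
    [0,-0.4,0],
    [0,-0.7,0],
    [0,-1,0],
    [0,-1.5,0],
    [0,-2.5,0],
    [0,-4,0],
    [0,-6,0],
  ],
  rotation=[
    [0,0,0],
    [0,0,0],
    [0,0,0],
    [0,0,0],
    [0,0,0],
    [0,0,0],
    [0,0,0],
    [0,0,0],
    [0,0,0],
    [0,0,0],
  ],
  jaw=[1.7,1.9,2.1,2.3,2.3,2.3,2.3,2.3,2.3,2.3],
)

```text
t: 26.18
tcp_pos: [0.5468, -0.0623, 0.062]
tool_rot: [-0.649, 0.682, -0.24, 0.235]
force: [0.3, -0.8, -0.6]
width: 0.0227
```

```bash
python3 - <<'E'
from h import *
im=[]
for n in("scene",):
    c=camera(n);u=proj([[.53,-.06,.05]],c)[0].astype(int)
    im.append(cv2.convertScaleAbs(cv2.resize(c["pixels"][u[1]-60:u[1]+60,u[0]-65:u[0]+65],None,fx=5,fy=5,interpolation=cv2.INTER_CUBIC),alpha=1.8))
cv2.imwrite("pics/g13.png",np.hstack(im))
p=robot.get_state()["tcp_pos"];plan([(.5,-.06,.12)],np.radians(-1))
E
```

```text
t 26.23 tcp [ 0.5508 -0.0626  0.0644] F [1.  0.3 2.6] w 0.0231 q [-0.04  1.15  0.15  1.13 -0.11  1.74  0.08] jawyaw -2.0
travel [-0.1, 0.4, -7.5]
rot [50.3, -1.3, -1.1] q7 delta approx 6.0
rot [1.7, 161.8, 75.9] q7 delta approx -174.0
```

View pics/g13.png

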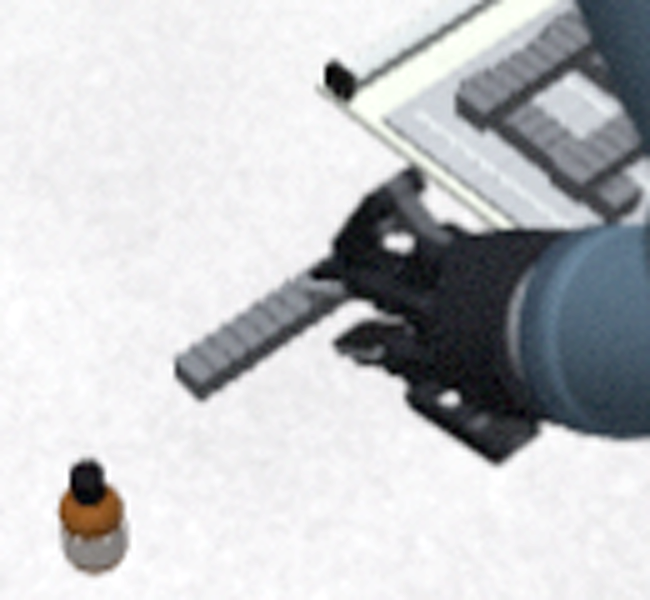

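carry_out(
  travel=[
    [0,-1,-1],
    [0,-1.5,-3],
    [0,-1,-5],
    [0,0,-7],
    [-0.1,0.4,-7.5],
    [-0.1,0.4,-7.5],
    [-0.1,0.4,-7.5],
    [-0.1,0.4,-7.5],
    [-0.1,0.4,-7.5],
    [-0.1,0.4,-7.5],
  ],
  rotation=[
    [7,0,0],
    [14,0,0],
    [21,0,0],
    [28,0,0],
    [35,-1,-1],
    [42,-1.3,-1.1],
    [49,-1.3,-1.1],
    [50.3,-1.3,-1.1],
    [50.3,-1.3,-1.1],
    [50.3,-1.3,-1.1],
  ],
  jaw=[4,4,4,4,4,4,4,4,4,4],
)

```text
t: 27.07
tcp_pos: [0.5004, -0.0597, 0.1203]
tool_rot: [-0.495, 0.504, -0.504, 0.496]
force: [0.1, -0.5, 0.1]
width: 0.0402
```

```bash
python3 - <<'E'
from h import *
c=camera("scene");u=proj([[.49,-.06,.01]],c)[0]
r=darkreg(c,u,.75,35);i=init(r,.012,c);print(r.sum(),i,fit([(c,r)],*i,.008))
u=u.astype(int)
a=cv2.convertScaleAbs(cv2.resize(c["pixels"][u[1]-50:u[1]+50,u[0]-60:u[0]+60],None,fx=5,fy=5,interpolation=cv2.INTER_CUBIC),alpha=1.8)
cv2.imwrite("pics/g14.png",a); plan([])
E
```

```text
454 (np.float64(0.4970412435586893), np.float64(-0.06207381061900311), np.float64(1.5387974492946803)) (array([ 0.49420909, -0.05953278,  1.53910915]), np.float64(0.09353891336270191))
t 27.12 tcp [ 0.5011 -0.0597  0.1201] F [ 0.4 -0.3 -0.3] w 0.0399 q [-0.07  0.48  0.13  2.02 -0.1   0.65  0.1 ] jawyaw -1.0
```

View pics/g14.png

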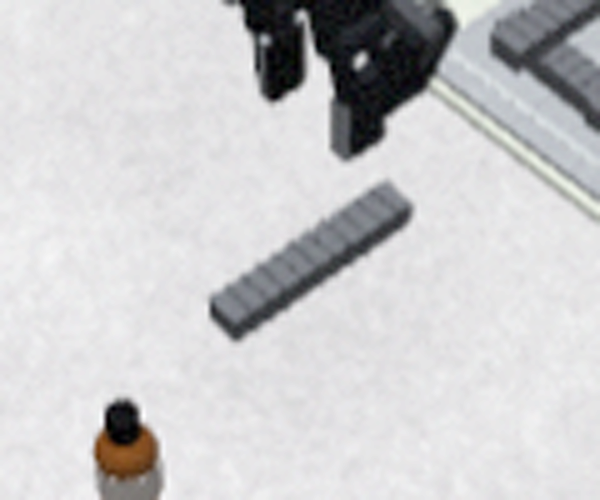

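```bash
python3 - <<'E'
from h import *
plan([(.4942,-.0595,.05),(.4942,-.0595,.0225)],1.539-np.pi/2)
E
```

```text
t 27.12 tcp [ 0.5011 -0.0597  0.1201] F [ 0.4 -0.3 -0.3] w 0.0399 q [-0.07  0.48  0.13  2.02 -0.1   0.65  0.1 ] jawyaw -1.0
travel [0.0, 7.0, -0.7]
travel [0.0, 9.8, -0.7]
rot [-0.1, 0.8, -0.1] q7 delta approx 5.0
rot [-0.1, -179.2, 0.1] q7 delta approx -175.0
```

carry_out(
  travel=[
    [0,3,-0.7],
    [0,6,-0.7],
    [0,8,-0.7],
    [0,9.4,-0.7],
    [0,9.8,-0.7],
    [0,9.8,-0.7],
    [0,9.8,-0.7],
    [0,9.8,-0.7],
    [0,9.8,-0.7],
    [0,9.8,-0.7],
    [0,9.8,-0.7],
  ],
  rotation=[
    [0,0.8,0],
    [0,0.8,0],
    [0,0.8,0],
    [0,0.8,0],
    [0,0.8,0],
    [0,0.8,0],
    [0,0.8,0],
    [0,0.8,0],
    [0,0.8,0],
    [0,0.8,0],
    [0,0.8,0],
  ],
  jaw=[4,4,4,4,4,4,1,1,1,1,1],
)

```text
t: 28.03
tcp_pos: [0.4949, -0.0595, 0.0229]
tool_rot: [0.491, -0.507, 0.508, -0.493]
force: [-0.4, 0.5, 5.6]
width: 0.0187
```

```bash
python3 - <<'E'
from h import *
plan([(.4942,-.0595,.15),(.5168,.1692,.15),(.5168,.1692,.067)],TY+np.pi/2)
E
```

```text
t 28.03 tcp [ 0.4949 -0.0595  0.0229] F [-0.4  0.5  5.6] w 0.0187 q [-0.04  0.66  0.09  2.05 -0.13  0.43  0.12] jawyaw -1.8
travel [-0.0, -12.7, -0.0]
travel [-22.9, -12.7, 1.5]
travel [-22.9, -4.4, 1.5]
rot [-0.2, -89.5, 0.1] q7 delta approx 70.0
rot [-0.1, 90.5, -0.2] q7 delta approx -110.0
```

carry_out(
  travel=[
    [0,-4,0],
    [0,-8,0],
    [0,-12,0],
    [-3,-12.7,0.2],
    [-7,-12.7,0.4],
    [-11,-12.7,0.7],
    [-15,-12.7,1],
    [-19,-12.7,1.3],
    [-22.9,-12.7,1.5],
    [-22.9,-12.7,1.5],
    [-22.9,-12.7,1.5],
    [-22.9,-12.7,1.5],
  ],
  rotation=[
    [0,-7,0],
    [0,-14,0],
    [0,-21,0],
    [0,-28,0],
    [0,-35,0],
    [0,-42,0],
    [0,-49,0],
    [0,-56,0],
    [0,-63,0],
    [0,-70,0],
    [0,-77,0],
    [0,-84,0],
  ],
  jaw=[1,1,1,1,1,1,1,1,1,1,1,1],
)

```text
t: 29.03
tcp_pos: [0.5163, 0.1697, 0.1502]
tool_rot: [-0.705, 0.044, -0.046, 0.706]
force: [0.1, -0.7, -1.0]
width: 0.0188
```

```bash
python3 - <<'E'
from h import *
c=camera("scene"); a=c["pixels"][75:215,285:475]; cv2.imwrite("pics/s9.png",cv2.convertScaleAbs(cv2.resize(a,None,fx=4,fy=4,interpolation=cv2.INTER_CUBIC),alpha=1.6))
camera("top")
plan([(.5168,.1692,.15),(.5168,.1692,.09),(.5168,.1692,.067)],TY+np.pi/2)
E
```

```text
t 29.13 tcp [0.5165 0.1686 0.1501] F [-0.2 -0.3 -0.4] w 0.0191 q [-0.18  0.5  -0.28  1.89  0.19  0.78  0.87] jawyaw 82.3
travel [0.0, 0.0, 0.1]
travel [0.0, 6.0, 0.1]
travel [0.0, 8.3, 0.1]
rot [-0.1, -5.4, 0.1] q7 delta approx 70.0
rot [-0.2, 174.6, -0.1] q7 delta approx -110.0
```

View pics/s9.png

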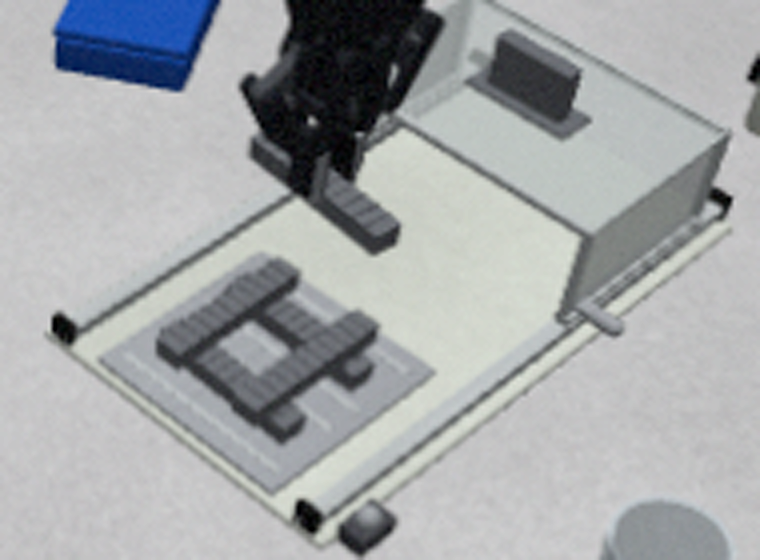

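carry_out(
  travel=[
    [0,3,0.1],
    [0,5.5,0.1],
    [0,7,0.1],
    [0,7.8,0.1],
    [0,8.2,0.1],
    [0,8.3,0.1],
    [0,8.3,0.1],
    [0,8.3,0.1],
    [0,8.3,0.1],
    [0,5,0.1],
    [0,1,0.1],
    [0,0,0.1],
  ],
  rotation=[
    [0,-5.4,0],
    [0,-5.4,0],
    [0,-5.4,0],
    [0,-5.4,0],
    [0,-5.4,0],
    [0,-5.4,0],
    [0,-5.4,0],
    [0,-5.4,0],
    [0,-5.4,0],
    [0,-5.4,0],
    [0,-5.4,0],
    [0,-5.4,0],
  ],
  jaw=[1,1,1,1,1,1,4,4,4,4,4,4],
)

```text
t: 30.13
tcp_pos: [0.5196, 0.171, 0.1556]
tool_rot: [-0.706, 0.011, -0.018, 0.708]
force: [1.0, 0.1, 0.5]
width: 0.0401
```

```bash
python3 - <<'E'
from h import *
c=camera("scene"); a=c["pixels"][75:215,285:475]; cv2.imwrite("pics/s10.png",cv2.convertScaleAbs(cv2.resize(a,None,fx=4,fy=4,interpolation=cv2.INTER_CUBIC),alpha=1.6))
bars([(353,202)])
plan([(.6075,-.3080,.15),(.6075,-.308,.06),(.6075,-.308,.0235)],2.7687-np.pi/2)
E
```

```text
(353, 202) both [ 0.6079 -0.3083  2.7607] 0.2 402 568
(353, 202) top [ 0.6071 -0.3085  2.7507] 0.12 402 568
(353, 202) scene [ 0.6084 -0.3078  2.7634] 0.06 402 568
t 30.28 tcp [0.5176 0.1698 0.1514] F [-0.1  0.5  0. ] w 0.0395 q [-0.17  0.5  -0.3   1.89  0.2   0.78  0.95] jawyaw 87.7
travel [10.9, 0.1, -47.4]
travel [10.9, 9.1, -47.4]
travel [10.9, 12.8, -47.4]
rot [-0.2, 19.0, 0.3] q7 delta approx 96.0
rot [0.4, -161.0, 0.2] q7 delta approx -84.0
```

View pics/s10.png

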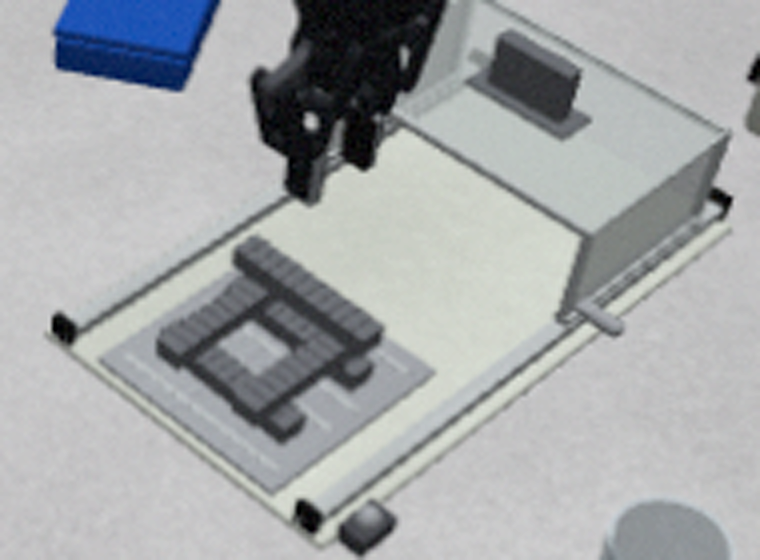

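Third-layer far bar is well placed. Now the last bar; I'll settle before planning the descent.

carry_out(
  travel=[
    [1,0,-4],
    [2,0,-8],
    [3,0,-12],
    [4,0,-16],
    [5,0,-20],
    [6,0,-24],
    [7,0,-28],
    [8,0,-32],
    [9,0,-36],
    [10,1,-40],
    [10.5,2,-44],
    [10.9,3,-47.4],
  ],
  rotation=[
    [0,5,0],
    [0,10,0],
    [0,15,0],
    [0,19,0],
    [0,19,0],
    [0,19,0],
    [0,19,0],
    [0,19,0],
    [0,19,0],
    [0,19,0],
    [0,19,0],
    [0,19,0],
  ],
  jaw=[4,4,4,4,4,4,4,4,4,4,4,4],
)

```text
t: 31.28
tcp_pos: [0.6062, -0.3112, 0.119]
tool_rot: [-0.694, 0.13, -0.133, 0.695]
force: [0.9, -0.2, -1.0]
width: 0.0401
```

```bash
python3 - <<'E'
from h import *
for k in range(4): camera("top")
plan([(.608,-.308,.06),(.608,-.308,.0235)],2.762-np.pi/2)
E
```

```text
t 31.48 tcp [ 0.6056 -0.3089  0.1187] F [-0.8  0.6  0.2] w 0.0402 q [ 0.5   0.73 -0.15  1.53  0.12  0.89  1.51] jawyaw 68.5
travel [0.2, 5.9, 0.1]
travel [0.2, 9.5, 0.1]
rot [-0.2, 0.3, 0.1] q7 delta approx 95.0
rot [0.1, -179.7, 0.3] q7 delta approx -85.0
```

carry_out(
  travel=[
    [0.2,3,0.1],
    [0.2,6,0.1],
    [0.2,8,0.1],
    [0.2,9.2,0.1],
    [0.2,9.5,0.1],
    [0.2,9.5,0.1],
    [0.2,9.5,0.1],
    [0.2,9.5,0.1],
    [0.2,9.5,0.1],
    [0.2,9.5,0.1],
    [0.2,9.5,0.1],
  ],
  rotation=[
    [0,0,0],
    [0,0,0],
    [0,0,0],
    [0,0,0],
    [0,0,0],
    [0,0,0],
    [0,0,0],
    [0,0,0],
    [0,0,0],
    [0,0,0],
    [0,0,0],
  ],
  jaw=[4,4,4,4,4,4,1,1,1,1,1],
)

```text
t: 32.4
tcp_pos: [0.6094, -0.3088, 0.0255]
tool_rot: [-0.694, 0.13, -0.133, 0.696]
force: [-0.9, 1.1, 6.8]
width: 0.0187
```

```bash
python3 - <<'E'
from h import *
plan([(.608,-.308,.16),(.5142,.1052,.16),(.5142,.1052,.067)],TY+np.pi/2)
E
```

```text
t 32.4 tcp [ 0.6094 -0.3088  0.0255] F [-0.9  1.1  6.8] w 0.0187 q [ 0.49  0.86 -0.13  1.54  0.14  0.74  1.5 ] jawyaw 68.5
travel [-0.1, -13.4, 0.1]
travel [-24.0, -13.4, 35.1]
travel [-24.0, -4.1, 35.1]
rot [-0.2, -19.2, 0.3] q7 delta approx 76.0
rot [-0.4, 160.8, -0.2] q7 delta approx -104.0
```

carry_out(
  travel=[
    [0,-4,0],
    [0,-8,0],
    [0,-12,0],
    [-2,-13.4,3],
    [-5,-13.4,7],
    [-7,-13.4,10],
    [-9,-13.4,13],
    [-11,-13.4,16],
    [-13,-13.4,19],
    [-15,-13.4,22],
    [-17,-13.4,25],
    [-19,-13.4,28],
  ],
  rotation=[
    [0,0,0],
    [0,0,0],
    [0,0,0],
    [0,-3,0],
    [0,-6,0],
    [0,-9,0],
    [0,-12,0],
    [0,-15,0],
    [0,-17,0],
    [0,-19.2,0],
    [0,-19.2,0],
    [0,-19.2,0],
  ],
  jaw=[1,1,1,1,1,1,1,1,1,1,1,1],
)

```text
t: 33.4
tcp_pos: [0.5339, 0.0224, 0.1604]
tool_rot: [-0.706, 0.012, -0.016, 0.708]
force: [0.3, 1.3, -1.3]
width: 0.0185
```

```bash
python3 - <<'E'
from h import *
for k in range(3): camera("top")
plan([(.5142,.1052,.16)],TY+np.pi/2)
E
```

```text
t 33.55 tcp [0.534  0.0247 0.1604] F [ 0.8 -1.3 -0.6] w 0.019 q [ 0.1   0.47 -0.3   1.91  0.18  0.79  1.25] jawyaw 88.1
travel [-2.2, 0.1, 8.0]
rot [-0.2, 0.4, 0.3] q7 delta approx 76.0
rot [0.5, -179.6, 0.3] q7 delta approx -104.0
```

carry_out(
  travel=[
    [-1,0,3],
    [-2,0,6],
    [-2.2,0.1,8],
    [-2.2,0.1,8],
    [-2.2,0.1,8],
    [-2.2,0.1,8],
  ],
  rotation=[
    [0,0.4,0],
    [0,0.4,0],
    [0,0.4,0],
    [0,0.4,0],
    [0,0.4,0],
    [0,0.4,0],
  ],
  jaw=[1,1,1,1,1,1],
)

```text
t: 34.05
tcp_pos: [0.5152, 0.1034, 0.1596]
tool_rot: [-0.706, 0.013, -0.017, 0.708]
force: [0.0, -1.0, -1.1]
width: 0.0185
```

```bash
python3 - <<'E'
from h import *
c=camera("scene"); a=c["pixels"][75:215,285:475]; cv2.imwrite("pics/s11.png",cv2.convertScaleAbs(cv2.resize(a,None,fx=4,fy=4,interpolation=cv2.INTER_CUBIC),alpha=1.6))
plan([(.5142,.1052,.16),(.5142,.1052,.0695)],TY+np.pi/2)
E
```

```text
t 34.1 tcp [0.5152 0.1032 0.1596] F [ 0.3 -0.5  0.4] w 0.0187 q [-0.04  0.46 -0.31  1.93  0.19  0.78  1.07] jawyaw 87.5
travel [-0.1, -0.0, 0.2]
travel [-0.2, 9.0, 0.2]
rot [-0.1, -0.2, 0.3] q7 delta approx 76.0
rot [-0.5, 179.8, -0.2] q7 delta approx -104.0
```

View pics/s11.png

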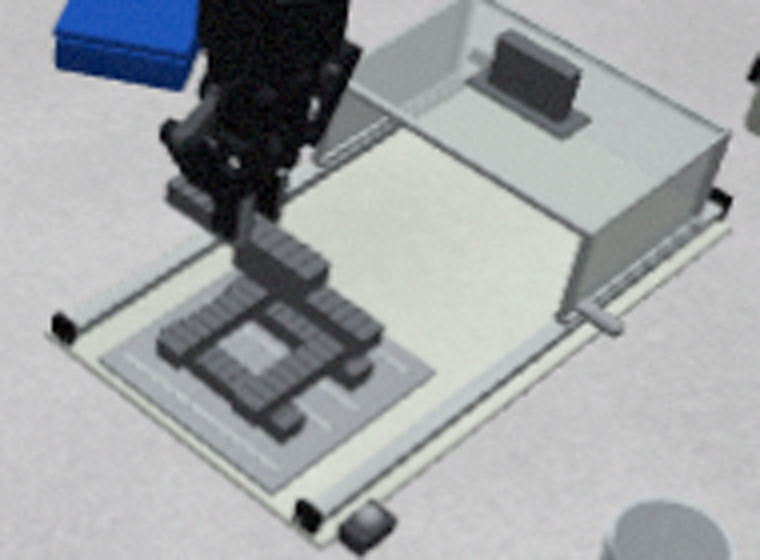

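carry_out(
  travel=[
    [-0.2,3,0.2],
    [-0.2,6,0.2],
    [-0.2,7.7,0.2],
    [-0.2,8.5,0.2],
    [-0.2,8.9,0.2],
    [-0.2,9,0.2],
    [-0.2,9,0.2],
    [-0.2,9,0.2],
    [-0.2,9,0.2],
    [-0.2,6,0.2],
    [-0.2,2,0.2],
    [-0.2,-1,0.2],
  ],
  rotation=[
    [0,0,0],
    [0,0,0],
    [0,0,0],
    [0,0,0],
    [0,0,0],
    [0,0,0],
    [0,0,0],
    [0,0,0],
    [0,0,0],
    [0,0,0],
    [0,0,0],
    [0,0,0],
  ],
  jaw=[1,1,1,1,1,1,3.6,3.6,3.6,3.6,3.6,3.6],
)

```text
t: 35.1
tcp_pos: [0.5137, 0.1056, 0.1722]
tool_rot: [-0.706, 0.013, -0.018, 0.708]
force: [0.7, -0.2, -0.5]
width: 0.036
```

```bash
python3 - <<'E'
from h import *
cs={n:camera(n) for n in("scene",)}
c=cs["scene"]; a=c["pixels"][75:215,285:475]; cv2.imwrite("pics/s12.png",cv2.convertScaleAbs(cv2.resize(a,None,fx=4,fy=4,interpolation=cv2.INTER_CUBIC),alpha=1.6))
for s in place_of("hood_handle",c): print(s["conf"],s["position"],unproj([s["position"]],.114,c))
plan([])
E
```

```text
0.72 [417.8, 93.3] [[0.52346104 0.37601097 0.114     ]]
0.55 [343.9, 151.4] [[0.53417386 0.07849244 0.114     ]]
t 35.2 tcp [0.517  0.1063 0.1752] F [0.7 0.1 0.5] w 0.036 q [-0.03  0.44 -0.32  1.92  0.19  0.8   1.07] jawyaw 87.5
```

View pics/s12.png

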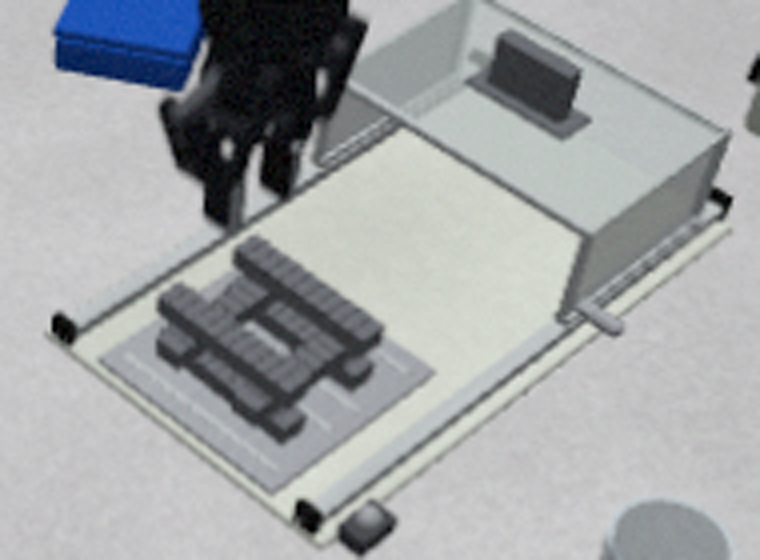

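```bash
python3 - <<'E'
from h import *
cs={n:camera(n) for n in("scene","top")}
for n in cs:
    g=cs[n]["pixels"].astype(float).mean(2); u=proj([[.525,.372,.114]],cs[n])[0].astype(int)
    w=np.zeros(g.shape,bool); sl=np.s_[u[1]-25:u[1]+25,u[0]-25:u[0]+25]; print(n,u,np.percentile(g[sl],[1,5,20,50]).round())
    th=np.percentile(g[sl],2)*1.35+8
    w[sl]=g[sl]<th; k,l,st,ce=cv2.connectedComponentsWithStats(w.astype(np.uint8)); i=1+np.argmax(st[1:,4]); r=l==i
    print(r.sum(),fit([(cs[n],r)],.525,.372,TY,.114,L=.06,Wd=.014,H=.04))
plan([(.5249,.372,.20),(.5249,.372,.118)],TY+np.pi/2)
E
```

```text
scene [417  94] [ 32.  34.  84. 118.]
257 (array([ 0.52552979,  0.37191028, -0.21431069]), np.float64(0.46921492332341497))
top [ 41 236] [25. 30. 48. 51.]
206 (array([ 0.54858775,  0.39033926, -0.24188434]), np.float64(1.9159147154007234))
t 35.3 tcp [0.514  0.1053 0.1708] F [-0.6  0.4 -1.3] w 0.036 q [-0.03  0.44 -0.32  1.92  0.19  0.8   1.07] jawyaw 87.5
travel [-0.1, -2.8, 26.7]
travel [-0.1, 5.4, 26.7]
rot [-0.2, -0.2, 0.5] q7 delta approx 52.0
rot [-0.8, 179.8, -0.2] q7 delta approx -128.0
```

carry_out(
  travel=[
    [-0.1,-2,2],
    [-0.1,-2.8,6],
    [-0.1,-2.8,10],
    [-0.1,-2.8,14],
    [-0.1,-2.8,18],
    [-0.1,-2.8,22],
    [-0.1,-2.8,25],
    [-0.1,-2.8,26.7],
    [-0.1,-2.8,26.7],
    [-0.1,-2.8,26.7],
    [-0.1,-1,26.7],
    [-0.1,1,26.7],
  ],
  rotation=[
    [0,0,0],
    [0,0,0],
    [0,0,0],
    [0,0,0],
    [0,0,0],
    [0,0,0],
    [0,0,0],
    [0,0,0],
    [0,0,0],
    [0,0,0],
    [0,0,0],
    [0,0,0],
  ],
  jaw=[5,5,5,5,5,5,5,5,5,5,5,5],
)

```text
t: 36.3
tcp_pos: [0.526, 0.3704, 0.1616]
tool_rot: [-0.706, 0.013, -0.02, 0.708]
force: [0.3, 0.4, -0.2]
width: 0.0502
```

```bash
python3 - <<'E'
from h import *
im=[]
for n in("scene","top"):
    c=camera(n);u=proj([[.525,.372,.12]],c)[0].astype(int)
    x0=max(0,u[0]-45);y0=max(0,u[1]-45)
    im.append(cv2.convertScaleAbs(cv2.resize(c["pixels"][y0:y0+90,x0:x0+90],None,fx=4.3,fy=4.3,interpolation=cv2.INTER_CUBIC),alpha=1.8))
cv2.imwrite("pics/h1.png",np.hstack(im)); camera("top")
plan([(.5249,.372,.118)],TY+np.pi/2)
E
```

```text
t 36.45 tcp [0.5242 0.3692 0.1597] F [-0.3  0.  -0.3] w 0.05 q [-0.46  0.64 -0.33  1.62  0.25  0.92  0.65] jawyaw 87.4
travel [0.0, 4.2, 0.3]
rot [0.1, -0.3, 0.3] q7 delta approx 52.0
rot [-0.5, 179.7, 0.1] q7 delta approx -128.0
```

View pics/h1.png

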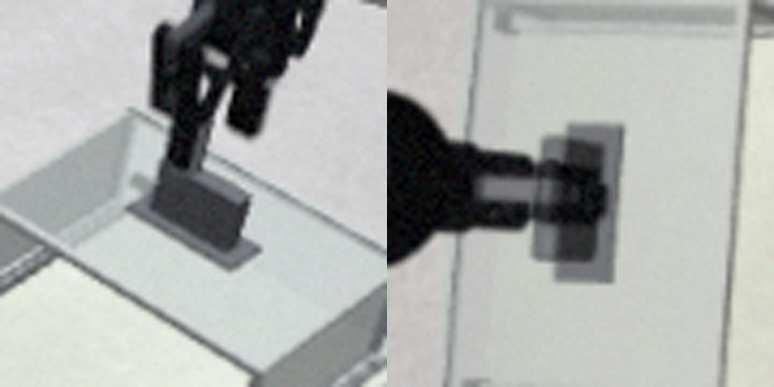

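```bash
python3 - <<'E'
from h import *
c=camera("scene");f=8
x0,y0=385,50
im=cv2.convertScaleAbs(cv2.resize(c["pixels"][y0:y0+75,x0:x0+75],None,fx=f,fy=f,interpolation=cv2.INTER_CUBIC),alpha=1.8)
P=box(.5249,.372,TY,.114,.06,.014,.04);q=np.round((proj(P,c)-[x0,y0]+.5)*f).astype(int)
for a,b in((0,1),(2,3),(4,5),(6,7),(0,2),(2,6),(6,4),(4,0),(1,3),(3,7),(7,5),(5,1)): cv2.line(im,tuple(map(int,q[a])),tuple(map(int,q[b])),(0,0,255),1)
for s in(-1,1):
    p=np.round((proj([[.5242,.3692+s*.025,.1457]],c)[0]-[x0,y0]+.5)*f).astype(int); cv2.circle(im,tuple(map(int,p)),5,(0,255,0),-1)
cv2.imwrite("pics/h2.png",im)
E
```

```text
(no output)
```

View pics/h2.png

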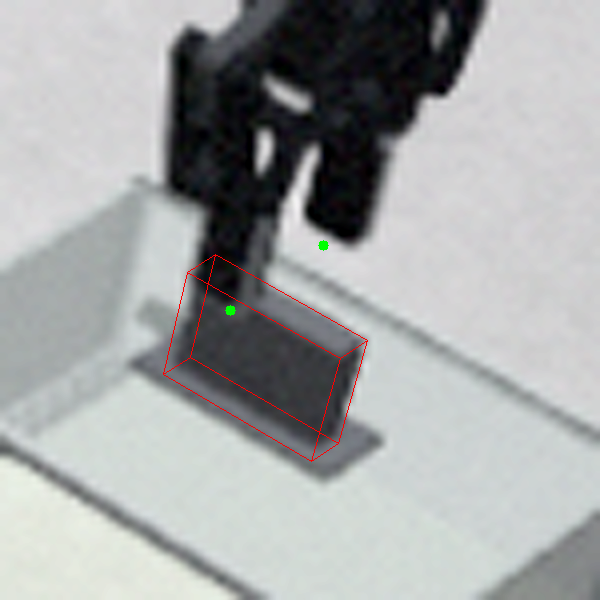

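carry_out(
  travel=[
    [0,1.5,0.4],
    [0,3,0.4],
    [0,3.9,0.4],
    [0,4,0.4],
    [0,4,0.4],
  ],
  rotation=[
    [0,0,0],
    [0,0,0],
    [0,0,0],
    [0,0,0],
    [0,0,0],
  ],
  jaw=[5,5,5,5,5],
)

```text
t: 36.92
tcp_pos: [0.5253, 0.374, 0.1209]
tool_rot: [-0.707, 0.014, -0.018, 0.707]
force: [-0.3, -0.1, 0.3]
width: 0.0498
```

carry_out(
  travel=[
    [0,0,0],
    [0,0,0],
    [0,0,0],
    [0,0,0],
    [0,0,0],
    [0,0,0],
  ],
  rotation=[
    [0,0,0],
    [0,0,0],
    [0,0,0],
    [0,0,0],
    [0,0,0],
    [0,0,0],
  ],
  jaw=[0.8,0.8,0.8,0.8,0.8,0.8],
  force=50,
)

```text
t: 37.42
tcp_pos: [0.5258, 0.3744, 0.1219]
tool_rot: [-0.707, 0.013, -0.019, 0.707]
force: [-0.6, -1.3, 5.9]
width: 0.0132
```

```bash
python3 - <<'E'
from h import *
p=robot.get_state()["tcp_pos"]; ey=np.array([.0401,.9992,0])
plan([p-ey*d for d in(.04,.08,.12,.16,.20,.235)])
E
```

```text
t 37.42 tcp [0.5258 0.3744 0.1219] F [-0.6 -1.3  5.9] w 0.0132 q [-0.47  0.69 -0.32  1.63  0.27  0.86  0.63] jawyaw 87.4
travel [0.0, -0.0, -4.0]
travel [0.0, -0.0, -8.0]
travel [0.1, -0.0, -12.0]
travel [0.1, -0.0, -16.0]
travel [0.1, -0.0, -20.0]
travel [0.1, -0.0, -23.5]
```

carry_out(
  travel=[
    [0,-0.2,-0.5],
    [0,-0.2,-2],
    [0,-0.2,-4],
    [0,-0.2,-6],
    [0,-0.2,-8],
    [0,-0.2,-10],
    [0,-0.2,-12],
    [0.1,-0.2,-14],
    [0.1,-0.2,-16],
    [0.1,-0.2,-18],
    [0.1,-0.2,-19],
    [0.1,-0.2,-19.5],
  ],
  rotation=[
    [0,0,0],
    [0,0,0],
    [0,0,0],
    [0,0,0],
    [0,0,0],
    [0,0,0],
    [0,0,0],
    [0,0,0],
    [0,0,0],
    [0,0,0],
    [0,0,0],
    [0,0,0],
  ],
  jaw=[0.8,0.8,0.8,0.8,0.8,0.8,0.8,0.8,0.8,0.8,0.8,0.8],
)

```text
t: 38.42
tcp_pos: [0.5183, 0.1764, 0.1219]
tool_rot: [0.707, -0.014, 0.02, -0.707]
force: [8.1, 1.4, -20.3]
width: 0.013
```

```bash
python3 - <<'E'
from h import *
c=camera("scene"); a=c["pixels"][55:215,285:475]; cv2.imwrite("pics/h3.png",cv2.convertScaleAbs(cv2.resize(a,None,fx=3.7,fy=3.7,interpolation=cv2.INTER_CUBIC),alpha=1.6))
plan([(.5155,.1372,.12)])
E
```

```text
t 38.47 tcp [0.5183 0.1758 0.1219] F [  7.7  -1.9 -16.9] w 0.0132 q [-0.16  0.55 -0.32  1.89  0.26  0.73  0.89] jawyaw 87.3
travel [-0.1, 0.2, -3.9]
```

View pics/h3.png

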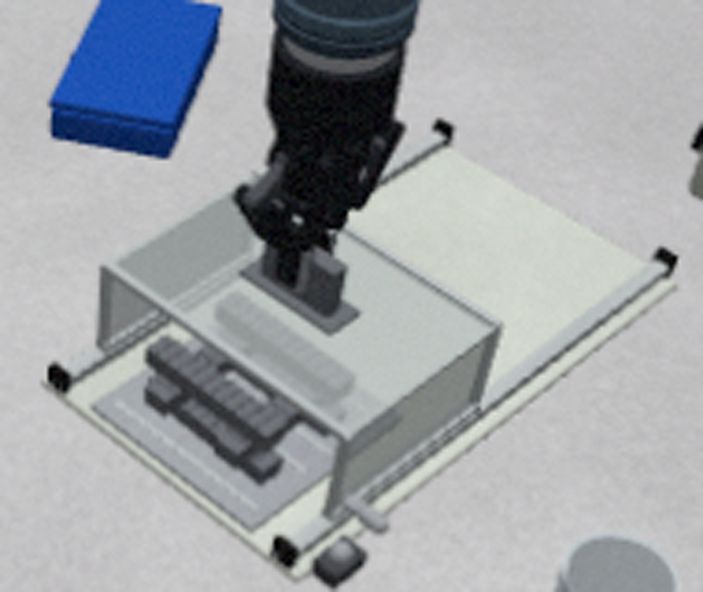

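carry_out(
  travel=[
    [0,0,-0.5],
    [0,0,-1.2],
    [0,0,-1.8],
    [0,0,-2.4],
    [0,0,-2.8],
    [0,0,-3.1],
    [0,0,-3.4],
    [0,0,-3.7],
    [0,0,-3.9],
  ],
  rotation=[
    [0,0,0],
    [0,0,0],
    [0,0,0],
    [0,0,0],
    [0,0,0],
    [0,0,0],
    [0,0,0],
    [0,0,0],
    [0,0,0],
  ],
  jaw=[0.8,0.8,0.8,0.8,0.8,0.8,0.8,0.8,0.8],
)

```text
t: 39.22
tcp_pos: [0.517, 0.1394, 0.1219]
tool_rot: [-0.706, 0.013, -0.02, 0.708]
force: [5.1, 12.3, -13.7]
width: 0.0128
```

```bash
python3 - <<'E'
from h import *
c=camera("scene"); a=c["pixels"][55:215,285:475]; cv2.imwrite("pics/h4.png",cv2.convertScaleAbs(cv2.resize(a,None,fx=3.7,fy=3.7,interpolation=cv2.INTER_CUBIC),alpha=1.6))
plan([(.5155,.1372,.12)])
E
```

```text
t 39.27 tcp [0.517  0.1395 0.1219] F [  5.8   8.6 -11.2] w 0.0129 q [-0.09  0.54 -0.33  1.93  0.26  0.71  0.95] jawyaw 87.4
travel [-0.1, 0.2, -0.2]
```

View pics/h4.png

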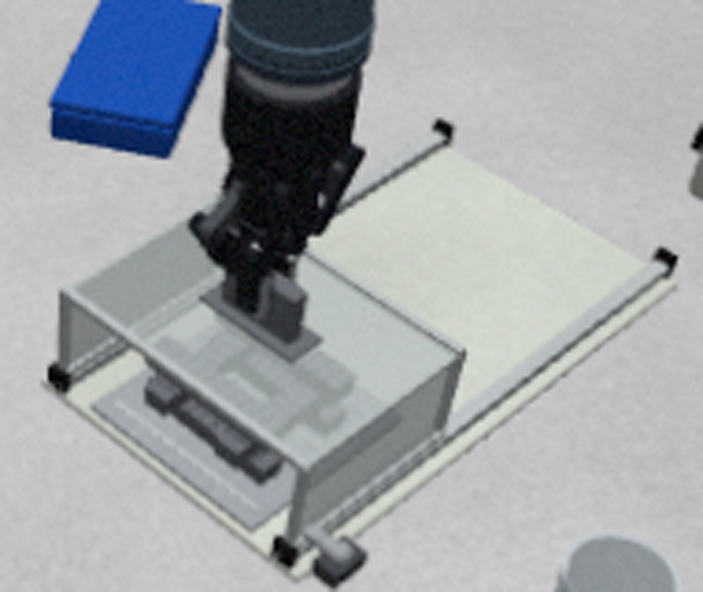

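carry_out(
  travel=[
    [0,0,-0.2],
    [0,0,-0.4],
    [0,0,-0.6],
    [0,0,-0.6],
  ],
  rotation=[
    [0,0,0],
    [0,0,0],
    [0,0,0],
    [0,0,0],
  ],
  jaw=[0.8,0.8,0.8,0.8],
)

```text
t: 39.6
tcp_pos: [0.517, 0.1394, 0.1219]
tool_rot: [-0.703, 0.01, -0.019, 0.711]
force: [5.8, 17.6, -13.7]
width: 0.013
```

carry_out(
  travel=[
    [0,0,-0.4],
    [0,0,-0.8],
    [0,0,-1.2],
    [0,0,-1.5],
    [0,0,-1.5],
  ],
  rotation=[
    [0,0,0],
    [0,0,0],
    [0,0,0],
    [0,0,0],
    [0,0,0],
  ],
  jaw=[0.8,0.8,0.8,0.8,0.8],
)

```text
t: 40.02
tcp_pos: [0.517, 0.1391, 0.122]
tool_rot: [-0.696, 0.005, -0.018, 0.718]
force: [8.6, 40.1, -27.5]
width: 0.0131
```

```bash
python3 - <<'E'
from h import *
c=camera("scene"); a=c["pixels"][150:215,330:430]; cv2.imwrite("pics/h5.png",cv2.convertScaleAbs(cv2.resize(a,None,fx=7,fy=7,interpolation=cv2.INTER_CUBIC),alpha=1.6))
plan([])
E
```

```text
t 40.07 tcp [0.517  0.1391 0.122 ] F [  8.2  39.8 -26.5] w 0.0131 q [-0.06  0.53 -0.35  1.94  0.24  0.68  0.99] jawyaw 88.1
```

View pics/h5.png

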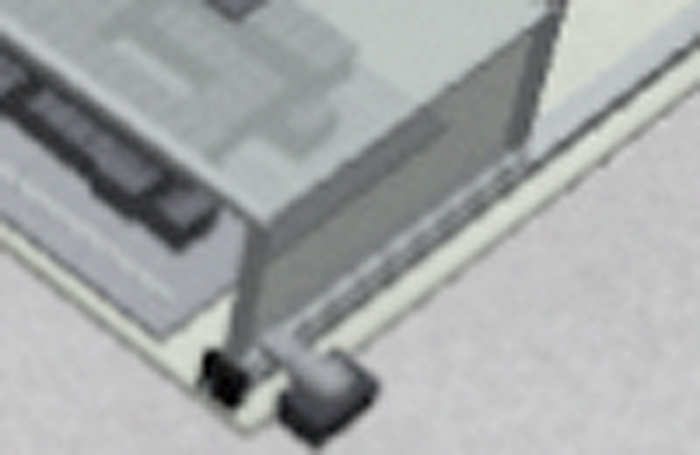

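carry_out(
  travel=[
    [0,0,0],
    [0,0,0],
    [0,0,0],
    [0,0,0],
    [0,0,0],
  ],
  rotation=[
    [-1,0,0],
    [-1,0,0],
    [-1,0,0],
    [-1,0,0],
    [-1,0,0],
  ],
  jaw=[0.8,0.8,4,4,4],
)

```text
t: 40.48
tcp_pos: [0.5168, 0.1379, 0.1221]
tool_rot: [-0.702, 0.006, -0.018, 0.712]
force: [0.1, -0.3, 0.1]
width: 0.04
```

```bash
python3 - <<'E'
from h import *
s=robot.get_state();R0=R.from_quat(s["tool_rot"]).as_matrix();p=s["tcp_pos"];print(R0.round(3))
plan([p+[0,0,.05],p+[0,0,.12]],TY+np.pi/2)
E
```

```text
[[ 0.999  0.017  0.035]
 [-0.035  0.013  0.999]
 [ 0.017 -1.     0.013]]
t 40.48 tcp [0.5168 0.1379 0.1221] F [ 0.1 -0.3  0.1] w 0.04 q [-0.08  0.53 -0.33  1.94  0.25  0.69  0.97] jawyaw 88.0
travel [0.1, -5.0, 0.1]
travel [0.2, -12.0, 0.2]
rot [-0.8, 0.3, 1.0] q7 delta approx 73.0
rot [1.5, -179.7, 1.2] q7 delta approx -107.0
```

carry_out(
  travel=[
    [0,-1,0],
    [0.1,-3,0.1],
    [0.1,-5,0.1],
    [0.2,-9,0.2],
    [0.2,-12,0.2],
    [-2,-12,4],
    [-4,-12,8],
    [-6,-12,12],
    [-8,-12,16],
    [-8,-12,20],
    [-8,-12,22],
    [-8,-12,22],
  ],
  rotation=[
    [0,0,0],
    [0,0,0],
    [0,0,0],
    [0,0,0],
    [0,0,0],
    [0,0,0],
    [0,0,0],
    [0,0,0],
    [0,0,0],
    [0,0,0],
    [0,0,0],
    [0,0,0],
  ],
  jaw=[4,4,4,4,4,4,4,4,4,4,4,4],
)

```text
t: 41.48
tcp_pos: [0.4401, 0.366, 0.2453]
tool_rot: [-0.7, 0.004, -0.016, 0.714]
force: [-1.8, 0.2, 1.1]
width: 0.0401
```

```bash
python3 - <<'E'
from h import *
c=camera("scene"); a=c["pixels"][90:215,295:445]; cv2.imwrite("pics/h6.png",cv2.convertScaleAbs(cv2.resize(a,None,fx=5,fy=4.7,interpolation=cv2.INTER_CUBIC),alpha=1.6))
t=camera("top"); cv2.imwrite("pics/h7.png",cv2.convertScaleAbs(t["pixels"],alpha=1.5))
for k,cc in(("s",c),("t",t)):
  for s in place_of("hood_handle",cc)[:2]: print(k,s["conf"],unproj([s["position"]],.114,cc)[0].round(4))
plan([])
E
```

```text
s 0.65 [0.5146 0.1412 0.114 ]
t 41.68 tcp [0.4431 0.3572 0.2438] F [ 0.3  0.6 -0.3] w 0.0397 q [-0.41  0.43 -0.45  1.76  0.23  0.99  0.58] jawyaw 87.9
```

View pics/h6.png

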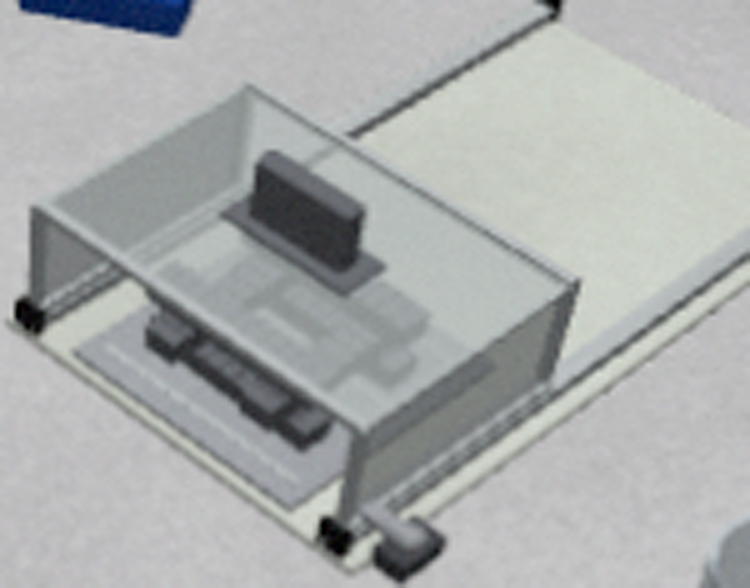

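View pics/h7.png

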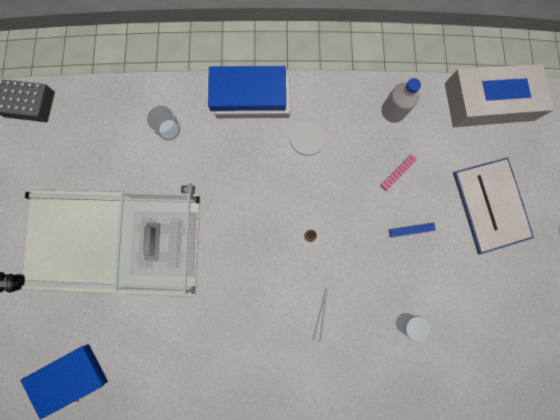

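```bash
python3 -c "
from workcell import robot
print(robot.get_state()['joint_velocities'].round(3)); print(robot.close_job())"
```

```text
[ 0.012 -0.003  0.004  0.008  0.    -0.006 -0.003]
the job is handed in; nothing more can be done
None
```

I built the tower to three layers, slid the hood home and let go. The job was handed in at about 41.7 s of the 72 s allowed.

- **Mishap, mended:** the third loose bar rolled onto its side when I grasped it, because I had planned the move before the arm had settled. My first try at tipping it back failed. The second put it grooves-up again, and I then placed it normally. While tipping it, joint 6 read 1.91, its upper limit, and joint 3 came to 1.22 against a limit of 1.26. No fault was reported.
- **Tower:** an overlay of the planned positions on both camera views matched the second layer closely. I checked the third layer only by eye in the scene camera, where it looked centred and square. After closing, the tower still looks intact through the hood.
- **Hood:** the handle moved about 0.235 m. A further push of about 40 N produced no motion, well above the 14 N latch, so I take it to be at its stop with the latch caught. I did not test this by pulling back. The last pictures show the front edge at the end stops.
- **Bystanders:** by eye in the final top view, the bottle, forceps, dish, beaker and jar look to be where they started.
- **Disagreement:** the two cameras differed by up to about 1 cm on the parked handle's position.

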